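# Turn the pedal lids over on the curing bed

### The job

Turn over every pedal lid on the lamp-lit curing bed so its bare metal side faces up and its brown side lies flat on the glass. The lamp must be off while you do it: first lift the red guard on the switch box, flip the toggle off (towards the white dot) and lower the guard; when all the lids are turned, lift the guard again, flip the toggle on (towards the green dot) and lower the guard fully. Leave the other things on the bench where they are.

Things in the scene. Friction and masses are not known exactly. Their poses are not given: they have to be found in the camera images.
- bed: Fixed curing bed, a flat slab 250 x 470 x 20 mm (x, y, z) with a pale violet glass top 240 x 460 mm, flat and without a rim. Origin at the centre of its underside on the bench; its top is 20 mm above. It lies in a different place and yaw each time. Two or three lids lie on it, long sides roughly along its y.
- lid0: Pedal base lid, loose flat plate 94 x 56 x 9 mm (x, y, z), 90 g; may be absent. Origin at its centre. Its +z face is dark brown lacquer with four small dark screw heads, its -z face bare silver metal with four black rubber feet drawn flush with it. It starts brown face up (z axis up) flat on the glass, centre 24.5 mm above the bench; its edges are square, so it also stands up unaided on its 9 x 56 mm end.
- lid1: Pedal base lid, loose flat plate 94 x 56 x 9 mm (x, y, z), 90 g; may be absent. Origin at its centre. Its +z face is dark brown lacquer with four small dark screw heads, its -z face bare silver metal with four black rubber feet drawn flush with it. It starts brown face up (z axis up) flat on the glass, centre 24.5 mm above the bench; its edges are square, so it also stands up unaided on its 9 x 56 mm end.
- lid2: Pedal base lid, loose flat plate 94 x 56 x 9 mm (x, y, z), 90 g; may be absent. Origin at its centre. Its +z face is dark brown lacquer with four small dark screw heads, its -z face bare silver metal with four black rubber feet drawn flush with it. It starts brown face up (z axis up) flat on the glass, centre 24.5 mm above the bench; its edges are square, so it also stands up unaided on its 9 x 56 mm end.
- switchbox: Fixed grey switch box 130 x 130 x 50 mm. Origin at the centre of its underside on the bench, x axis from the guard's free edge towards its hinge, y axis towards the green (on) dot; place and yaw vary. The toggle's pivot is at (4, 0, 50) mm, the guard's hinge axis at (45, any, 54) mm along y. A white dot at (4, -48) and a green dot at (4, 48) mm mark off and on.
- guard_pivot (a point): Middle of the guard's hinge axis, 54 mm above the bench, axes as the switch box; fixed to the box.
- guard_fin (a point): Middle of the upper end of the yellow fin on the red guard. The guard is a cover 75 mm long (from the hinge towards the box's -x), 60 mm wide, its top 42 mm above the hinge axis when closed; the fin, 10 x 34 mm (x, y), stands 24 mm above the guard's top at the free edge. Closed, this point is at (-70, 0, 66) mm from guard_pivot; it circles the hinge as the guard opens. Pushing the fin towards the hinge from its front lifts the guard; pushing it back lowers it.
- guard (a joint): Guard angle, rad: 0 closed, grows as the free edge is lifted, up to 1.9 (leaning past upright). A stiff hinge: it stays where it is left; about 1 to 1.5 N at the fin moves it.
- toggle (a joint): Toggle angle, rad: 0 off (leaning 0.45 rad to the box's -y, the white dot), 0.9 on (leaning 0.45 rad to +y, the green dot); stays where it is left, about 1 N at its tip moves it.
- toggle_tip (a point): Centre of the 11 mm ball at the end of the steel toggle, 30 mm from its pivot; it is about 77 mm above the bench, 13 mm to either side of the box's middle, and lies under the closed guard. The shaft is 8 mm thick.
- pedal: Bystander: brown delay pedal 120 x 70 x 42 mm, loose. Origin under its centre.
- slide: Bystander: glass slide, an upright tube 28 mm across, 60 mm tall, loose. Origin under its centre.
- capo: Bystander: steel capo about 85 x 40 x 14 mm, loose. Origin under its centre.
- pick_case: Bystander: blue plastic pick case 55 x 45 x 16 mm, shut, loose. Origin under its centre.
- jar: Bystander: amber jar 52 mm across, 60 mm tall, loose. Origin under its centre.
- tape: Bystander: yellow tape roll 84 mm across, 18 mm tall, lying flat, loose. Origin under its centre.
Things that resemble listed ones, but are neither listed nor needed, are in the scene too. Leave any blue look-alike of the lid0 alone. There is more than one size of the switchbox; the one meant has the size given above.

How it is judged:
On the way, in this order (a step that is already met when the one before it is completed fails the run):
1. the guard is lifted (value of joint guard above 1.1 rad and value of joint toggle above 0.7 rad), for 0.1 s.
2. the toggle is flipped off under the lifted guard (value of joint guard above 0.8 rad and value of joint toggle below 0.2 rad), for 0.1 s.
3. the guard is lowered over the switched-off toggle (value of joint guard below 0.12 rad and value of joint toggle below 0.2 rad), for 0.2 s.
4. every lid lies bare metal up on the glass, the lamp still off under its guard (all of step 3 and angle between each of lid0, lid1, lid2's own z axis and vertical above 3 rad and x of lid0 in the frame of bed between -0.105 and 0.105 m and y of lid0 in the frame of bed between -0.205 and 0.205 m and z of lid0 in the frame of bed between 0.018 and 0.029 m and x of lid1 in the frame of bed between -0.105 and 0.105 m and y of lid1 in the frame of bed between -0.205 and 0.205 m and z of lid1 in the frame of bed between 0.018 and 0.029 m and x of lid2 in the frame of bed between -0.105 and 0.105 m and y of lid2 in the frame of bed between -0.205 and 0.205 m and z of lid2 in the frame of bed between 0.018 and 0.029 m and linear speed of each of lid0, lid1, lid2 below 0.02 m/s), for 0.3 s.
5. the guard is lifted again, the toggle still off (value of joint guard above 1.1 rad and value of joint toggle below 0.2 rad), for 0.1 s.
6. the toggle is flipped on under the lifted guard (value of joint guard above 0.8 rad and value of joint toggle above 0.7 rad), for 0.1 s.
At the end, for the whole second after the job is handed in: Every lid present lies bare metal up (within 0.14 rad of flat) and at rest on the glass, its centre within 105 mm (x) and 205 mm (y) of the bed's; the toggle is on (over 0.7 rad) and the guard down (under 0.12 rad) (angle between each of lid0, lid1, lid2's own z axis and vertical above 3 rad and x of lid0 in the frame of bed between -0.105 and 0.105 m and y of lid0 in the frame of bed between -0.205 and 0.205 m and z of lid0 in the frame of bed between 0.018 and 0.029 m and x of lid1 in the frame of bed between -0.105 and 0.105 m and y of lid1 in the frame of bed between -0.205 and 0.205 m and z of lid1 in the frame of bed between 0.018 and 0.029 m and x of lid2 in the frame of bed between -0.105 and 0.105 m and y of lid2 in the frame of bed between -0.205 and 0.205 m and z of lid2 in the frame of bed between 0.018 and 0.029 m and linear speed of each of lid0, lid1, lid2 below 0.02 m/s and value of joint guard below 0.12 rad and value of joint toggle above 0.7 rad and velocity of joint guard below 0.05 rad/s); the robot touches nothing.
It fails at once if the pedal, slide, capo, pick case, jar or tape is moved more than 30 mm (distance of any of pedal, slide, capo, pick_case, jar, tape from where it was at the start of the episode above 0.03 m).
Of lid0, lid1, lid2 only 2 to 3 are there at a start; the rules pass over those that are not, and their reading is None.
At some moment in a run one of lid0, lid1, lid2 may be knocked a few centimetres aside while the robot is not near it.
Once in a run the grip may slacken for a moment while it holds something.
It also fails if it takes over 210 s, if anything falls off the work surface, if the arm or the gripper's body presses on something with over 40 N, if the wrist force passes 120 N, or if a joint passes its speed limit or range.

### The arm

A 6-joint arm with a two-finger parallel gripper is mounted at the origin on the work surface. World frame = base frame: x ahead of the robot, y to its left, z up, the work surface at z = 0. Lengths are in m, angles in rad, forces in N, time in s.
With the tool pointing down it reaches from about 0.375 to 0.75 m from the base axis. Payload 9 kg.
Tool frame: the origin (TCP) lies at the very end of the fingers, on their centre line; the grasp point (between the pads) lies grip_point_offset behind it (grip_point_offset is the distance from the TCP to the grasp point, in m); x points along the fingers, y is the direction in which the jaws open and shut, and the axes are right-handed (so a half turn about x gives the same grasp; the last joint's range is limited). The gripper opens to 85 mm and grips with 20 to 120 N. Pads are 22 mm wide; open, the fingers measure 114 mm over their backs; the gripper's body (76 mm by 85 mm) begins 54 mm behind the grasp point. The pads swing forward as they close: fully open they stand 13 mm farther back than shut.
Start: joints at [-1.448, 0.104, 0.097, 1.564, 0, 1.353], TCP at [0.201, -0.566, 0.231] pointing down, gripper open.
Joint ranges: [-2.99, 2.99], [-0.84, 1.86], [-1.1, 1.16], [-1.84, 2.11], [-1.51, 1.56], [-3.14, 3.14]. Speed limits (rad/s): [2.22, 2.22, 2.57, 3.14, 3.14, 3.14].

### API

Orientations are given as a rotation vector (axis times angle).
In Python, from cell import * gives the robot as it stands.
- The arm moves only by the tool arm_command, never from a script. Its argument "moves" is a list of rows, each an object of numbers: "hand": the closure, from -1 (fully open) to 1 (shut); "dx", "dy", "dz": the shift along the tool's x, y, z in mm; "wx", "wy", "wz": the turn, a rotation vector about the tool's x, y, z in rad. In form: [{"hand": .., "dx": .., "dy": .., "dz": .., "wx": .., "wy": .., "wz": ..}, ...]. A call has 1 to 12 rows; each row is the pose to reach, as a shift and turn from the pose measured when the call began, along the tool's axes at that moment; what a row does not reach only later rows make up. A row lasts 1/10 s, in which the tool goes at most 50 mm and 8.59 degrees, less where a joint would pass 70% of its speed; a pose out of reach is approached as far as the arm can. A call with a gripper value outside its range is refused whole. The fingers move at their own pace and stop on an object; "newtons" is the grip in N (left out, the last holds). Time passes only in rows, so rows that repeat a pose let the fingers close. It gives the time, the measured TCP pose, the force and the opening at its end, in the units of the state.
- read_state(): the state, without advancing time (a new reading comes with each control period).
- snapshot(name): name is "scene" or "top"; returns the picture (420x560x3 uint8, red, green, blue); there is no depth.
- camera_model(name): a dict with "fx", "fy", "cx", "cy" (pixels), "k1" (the pictures are not rectified: a ray, as slopes to the right and down, at radius r is drawn at 1 + k1 r^2 times it, then the intrinsics apply), "position" and "orientation" of the camera in the world. Camera axes: x right, y up, looking along -z (the intrinsics and any distortion apply to the point x, -y, -z); pixel columns grow to the right and rows downward; lengths in m; the calibration is good to about 2 mm. A picture is of the moment at which its call begins. camera_model takes no time and is no camera call.
- sign_off(): hands the job in, once; it reports no verdict.
The state is a dict: "time_s": time; "qpos": joint angles; "qd": joint speeds; "tau": joint torques, N m; "ee_pos": TCP position; "eef_rot": TCP orientation; "ft_force": force on the tool from outside, world axes, zero at the start; "moment": the same for the moment, N m; "finger_gap": opening from 0.0 (shut) to 1.0 (fully open).
Only numpy, scipy, OpenCV 4.12 (cv2) and the standard library are available. Lean on these libraries where they do the work, as an engineer would, in place of code of your own. Each camera call takes 0.05 s, during which the arm holds its last target. There are 200 camera calls.

## Working session

There is one attempt and no reset: what is moved stays moved. The work goes in short steps, Python scripts to look and compute and a tool call to move; the robot and the scene stay as the last step left them, time stands still between calls to the robot, and variables do not carry over. Pictures are saved under pics/ and viewed, about 12 in all and at most 16, crops included, and the job is handed in when it is done.

Besides the shell and the picture viewer there is one more tool, called after "Request:" as name([rows], argument=value, ...), one row to a line, values as JSON. arm_command: Moves the arm, as the interface text tells. Its arguments: {"type":"object","properties":{"moves":{"type":"array"},"newtons":{"type":"number"}},"required":["moves"]}

```bash
ls; mkdir -p pics; python3 - <<'E'
from cell import *
import cv2
for n in("scene","top"):
    im=snapshot(n); cv2.imwrite(f"pics/{n}0.png",im[:,:,::-1]); print(camera_model(n))
print(read_state())
a=cv2.imread("pics/scene0.png");b=cv2.imread("pics/top0.png")
E
```

```text
pics
{'fx': 418.70229456531183, 'fy': 418.70229456531183, 'cx': 287.1312272524758, 'cy': 207.15444504511683, 'k1': -0.1129731789043134, 'position': array([1.27972189, 0.58682407, 1.18292845]), 'orientation': array([0.37915406, 0.8650533 , 2.18013612])}
{'fx': 521.6689668198155, 'fy': 521.6689668198155, 'cx': 282.9132218445827, 'cy': 213.24043865640996, 'k1': -0.1650168899213177, 'position': array([ 0.16908157, -0.11434956,  2.09871388]), 'orientation': array([ 0.14534239, -0.14521   , -1.56043053])}
{'time_s': 0.1, 'qpos': array([-1.44770747e+00,  1.04653052e-01,  9.65687784e-02,  1.56389807e+00,
        4.16481697e-06,  1.35312530e+00]), 'qd': array([ 0.00051275, -0.00265308,  0.00253255, -0.00123723,  0.00050568,
       -0.00236257]), 'tau': array([ 7.65017088e-03, -5.58204818e+01,  5.04721463e+01,  1.31417869e-02,
       -1.40990091e-04,  2.73953515e-05]), 'ee_pos': array([ 0.2005122 , -0.56519678,  0.23060416]), 'eef_rot': array([ 2.03701157,  0.35167713, -2.03688709]), 'ft_force': array([-0.45158466, -0.22128111,  0.30260117]), 'moment': array([-0.02028611,  0.01293561, -0.01052903]), 'finger_gap': 0.9990292112076176}
```

View pics/scene0.png

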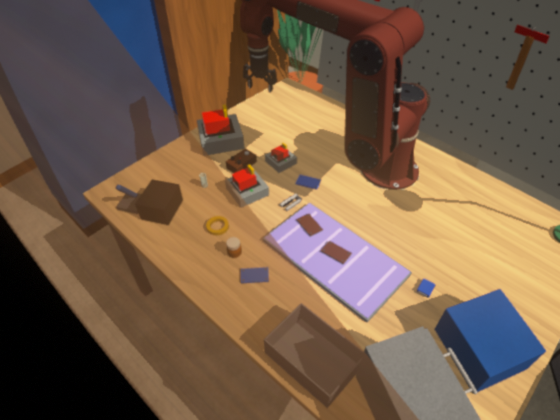

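View pics/top0.png

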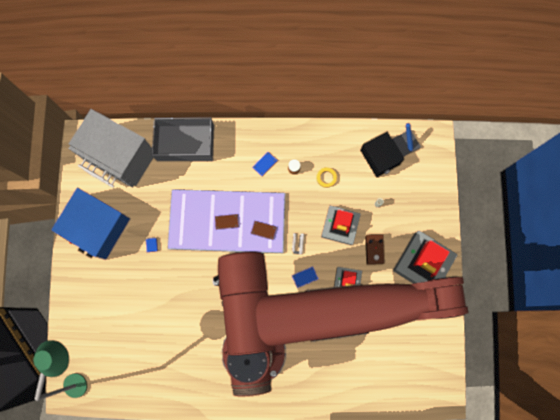

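Scene view: lids at (309,224) and (336,252) on the violet bed. Blue look-alikes are at (308,182) and (254,275). The three switch boxes are at (220,130), (246,185) and (281,157), so I'll measure their sizes.

```bash
cat > h.py <<'E'
import numpy as np, cv2
from scipy.spatial.transform import Rotation as R
from cell import *
CM={n:camera_model(n) for n in("scene","top")}
def ray(n,uv):
    c=CM[n];K=np.array([[c['fx'],0,c['cx']],[0,c['fy'],c['cy']],[0,0,1]])
    p=cv2.undistortPoints(np.array([[uv]],float),K,np.array([c['k1'],0,0,0]))[0,0]
    d=R.from_rotvec(c['orientation']).apply([p[0],-p[1],-1]);return np.array(c['position']),d/np.linalg.norm(d)
def plane(n,uv,z):
    o,d=ray(n,uv);return o+d*(z-o[2])/d[2]
def tri(a,b):
    o1,d1=ray("scene",a);o2,d2=ray("top",b)
    t=np.linalg.lstsq(np.c_[d1,-d2],o2-o1,rcond=None)[0]
    p,q=o1+t[0]*d1,o2+t[1]*d2;return (p+q)/2,np.linalg.norm(p-q)
def proj(n,P):
    c=CM[n];p=R.from_rotvec(c['orientation']).inv().apply(np.atleast_2d(P)-c['position'])
    x,y=p[:,0]/-p[:,2],-p[:,1]/-p[:,2];f=1+c['k1']*(x*x+y*y)
    return np.c_[c['cx']+c['fx']*x*f,c['cy']+c['fy']*y*f]
def crop(n,box,name,s,im=None):
    im=snapshot(n) if im is None else im
    x0,y0,x1,y1=box;cv2.imwrite(f"pics/{name}.png",cv2.resize(im[y0:y1,x0:x1,::-1],None,fx=s,fy=s,interpolation=cv2.INTER_CUBIC))
def blobs(mask,amin=20):
    cs,_=cv2.findContours(mask.astype(np.uint8),cv2.RETR_EXTERNAL,cv2.CHAIN_APPROX_NONE)
    return [c for c in cs if cv2.contourArea(c)>amin]
E
python3 - <<'E'
from h import *
im={n:cv2.imread(f"pics/{n}0.png")[:,:,::-1] for n in("scene","top")}
c1=cv2.resize(im["scene"][95:215,185:315],None,fx=3,fy=3,interpolation=cv2.INTER_CUBIC)
c2=cv2.resize(im["top"][190:300,290:470],None,fx=2.2,fy=2.2,interpolation=cv2.INTER_CUBIC)
o=np.zeros((max(c1.shape[0],c2.shape[0]),c1.shape[1]+c2.shape[1],3),np.uint8);o[:c1.shape[0],:c1.shape[1]]=c1;o[:c2.shape[0],c1.shape[1]:]=c2
cv2.imwrite("pics/boxes.png",o[:,:,::-1])
for n in im:
    hsv=cv2.cvtColor(np.ascontiguousarray(im[n]),cv2.COLOR_RGB2HSV);h,s,v=cv2.split(hsv)
    r=im[n].astype(int)
    for nm,m,z in(("red",((h<6)|(h>174))&(s>190)&(v>120),.096),("yel",(h>18)&(h<34)&(s>190)&(v>120),.12),
      ("violet",(h>112)&(h<140)&(s>40)&(v>130),.02),("brown",(h<14)&(s>80)&(v<120)&(v>30),.029),("blue",(h>105)&(h<125)&(s>120)&(v>60),.0),
      ("grey",(s<60)&(v>70)&(v<170),.05)):
        for c in blobs(m,8 if nm=='yel' else 40):
            (a,b),(w,l),t=cv2.minAreaRect(c)
            if w>200 or l>200: continue
            bx=cv2.boxPoints(((a,b),(w,l),t));P=[plane(n,q,z)[:2] for q in bx]
            print(n,nm,np.round((a,b)),np.round(plane(n,(a,b),z)[:2],3),"size mm",np.round([np.linalg.norm(P[0]-P[1])*1e3,np.linalg.norm(P[1]-P[2])*1e3]), "yaw",np.round(np.arctan2(*(P[1]-P[0])[::-1]),2))
E
```

```text
scene red [244. 178.] [ 0.525 -0.33 ] size mm [ 81. 106.] yaw 2.98
scene red [281. 151.] [ 0.312 -0.338] size mm [46. 64.] yaw -2.64
scene red [216. 121.] [ 0.351 -0.702] size mm [114. 176.] yaw 2.74
scene yel [216. 225.] [ 0.765 -0.21 ] size mm [72. 71.] yaw 2.32
scene yel [251. 168.] [ 0.485 -0.335] size mm [16. 49.] yaw 3.08
scene yel [224. 110.] [ 0.294 -0.704] size mm [14. 89.] yaw 2.3
scene violet [426. 287.] [0.429 0.424] size mm [52. 43.] yaw -2.97
scene violet [338. 256.] [0.525 0.129] size mm [289. 520.] yaw -2.92
scene brown [379. 412.] [0.865 0.536] size mm [36. 79.] yaw 3.03
scene brown [325. 361.] [0.851 0.337] size mm [215. 359.] yaw -3.06
scene brown [133. 261.] [ 1.025 -0.368] size mm [ 56. 339.] yaw 2.95
scene brown [162. 212.] [ 0.821 -0.478] size mm [ 48. 109.] yaw 2.55
scene brown [135. 204.] [ 0.867 -0.598] size mm [111. 164.] yaw -2.4
scene brown [158. 197.] [ 0.783 -0.559] size mm [63. 79.] yaw -3.06
scene brown [279. 157.] [ 0.289 -0.373] size mm [53. 85.] yaw -2.48
scene brown [241. 162.] [ 0.418 -0.473] size mm [138. 104.] yaw -3.14
scene brown [142. 138.] 
[... 3431 characters left out ...]
  0.694] size mm [217. 275.] yaw -0.49
top blue [264. 164.] [ 0.773 -0.035] size mm [90. 49.] yaw -0.76
top blue [537. 190.] [ 0.67  -1.209] size mm [215. 506.] yaw -1.54
top blue [409. 137.] [ 0.896 -0.649] size mm [ 21. 118.] yaw -1.42
top grey [ 44. 396.] [-0.193  0.832] size mm [388. 181.] yaw -1.51
top grey [348. 278.] [ 0.295 -0.369] size mm [ 80. 101.] yaw -0.13
top grey [426. 262.] [ 0.36  -0.685] size mm [197. 191.] yaw -0.53
top grey [ 29. 267.] [0.323 0.926] size mm [417. 231.] yaw -0.07
top grey [341. 225.] [ 0.507 -0.345] size mm [135. 130.] yaw -0.27
top grey [179. 138.] [0.866 0.32 ] size mm [281. 187.] yaw -1.58
top grey [109. 147.] [0.83  0.618] size mm [221. 341.] yaw -0.43
```

View pics/boxes.png

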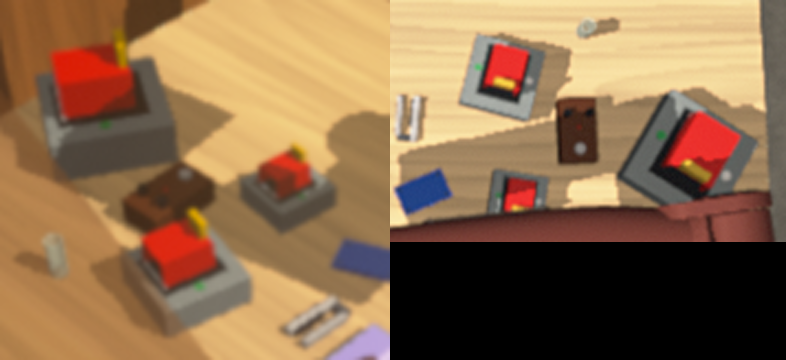

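The medium box at top (341,225) measures about 130x130 mm, so it is the right one. The small box (about 80 mm) and the large one (about 195 mm) are decoys. Next I'll refine its pose from the dots and the fin, and both lids from the two views.

```bash
python3 - <<'E'
import cell; print([x for x in dir(cell) if x[0]!='_']); print(getattr(cell,'grip_point_offset',None))
from h import *
im={n:cv2.imread(f"pics/{n}0.png")[:,:,::-1] for n in("scene","top")}
s=read_state(); print("tool axes\n",np.round(R.from_rotvec(s['eef_rot']).as_matrix(),3))
def cen(n,m,box):
    x0,y0,x1,y1=box;mm=np.zeros(m.shape,bool);mm[y0:y1,x0:x1]=m[y0:y1,x0:x1]
    ys,xs=np.nonzero(mm);return (xs.mean(),ys.mean()),len(xs)
D={}
for n,bx in(("scene",(222,160,272,205)),("top",(320,200,365,245))):
    hsv=cv2.cvtColor(np.ascontiguousarray(im[n]),cv2.COLOR_RGB2HSV);h,s_,v=[c.astype(int) for c in cv2.split(hsv)]
    D[n]={"green":cen(n,(h>45)&(h<85)&(s_>70),bx),"fin":cen(n,(h>16)&(h<36)&(s_>150)&(v>110),(bx[0]+4,bx[1],bx[2]-4,bx[3]-4)),
     "white":cen(n,(s_<40)&(v>185),bx)}
    print(n,D[n])
for k in("green","fin"): print(k,tri(D["scene"][k][0],D["top"][k][0]))
g=plane("top",D["top"]["green"][0],.05);w=plane("top",D["top"]["white"][0],.05)
print("dots",g,w,np.linalg.norm(g-w));d=(g-w)/np.linalg.norm(g-w);print("yaw",np.arctan2(-d[0],d[1]),"c",(g+w)/2-.004*np.array([d[1],-d[0],0]))
for n in im:  # lids, bed
    hsv=cv2.cvtColor(np.ascontiguousarray(im[n]),cv2.COLOR_RGB2HSV);h,s_,v=cv2.split(hsv)
    m=(h<16)&(s_>60)&(v<150)
    box=(165,190,290,255) if n=="top" else (262,204,412,316)
    mm=np.zeros(m.shape,np.uint8);mm[box[1]:box[3],box[0]:box[2]]=m[box[1]:box[3],box[0]:box[2]]
    for c in blobs(mm,60):
        r=cv2.minAreaRect(c);M=cv2.moments(c);uv=(M['m10']/M['m00'],M['m01']/M['m00'])
        P=np.array([plane(n,q[0],.029)[:2] for q in c]);rr=cv2.minAreaRect((P*1000).astype(np.float32));print("lid",n,np.round(uv,1),plane(n,uv,.029).round(3),rr)
E
```

```text
['MotionError', 'camera_model', 'grip_point_offset', 'read_state', 'sign_off', 'snapshot']
0.0187
tool axes
 [[-0.     0.334 -0.943]
 [ 0.001 -0.943 -0.334]
 [-1.    -0.001 -0.   ]]
scene {'green': ((np.float64(251.0), np.float64(189.71428571428572)), 7), 'fin': ((np.float64(250.67391304347825), np.float64(168.06521739130434)), 46), 'white': ((np.float64(nan), np.float64(nan)), 0)}
top {'green': ((np.float64(330.3), np.float64(220.2)), 10), 'fin': ((np.float64(341.55882352941177), np.float64(227.76470588235293)), 34), 'white': ((np.float64(nan), np.float64(nan)), 0)}
green (array([ 0.52404884, -0.30088583,  0.05273622]), np.float64(0.003266415917750481))
fin (array([ 0.48387234, -0.33851613,  0.11537399]), np.float64(0.0029047925867348844))
dots [ 0.52559536 -0.30240581  0.05      ] [nan nan nan] nan
yaw nan c [nan nan nan]
lid scene [289.8 311.4] [0.8   0.156 0.029] ((795.5286254882812, 150.695556640625), (38.63882064819336, 162.52439880371094), 42.585750579833984)
lid scene [335.6 251.8] [0.523 0.117 0.029] ((522.48388671875, 116.2874755859375), (50.277286529541016, 89.25919342041016), 5.881247520446777)
lid scene [282.6 254.7] [ 0.656 -0.009  0.029] ((663.3860473632812, 98.89414978027344), (439.2054138183594, 42.1091194152832), 83.32447814941406)
lid scene [309.2 224.4] [ 0.49  -0.032  0.029] ((488.9910583496094, -33.02500915527344), (89.59674835205078, 51.18223190307617), 73.89215850830078)
lid top [263.6 229.7] [ 0.489 -0.036  0.029] ((488.97064208984375, -35.80976104736328), (86.9147720336914, 49.369354248046875), 74.90218353271484)
lid top [226.3 221.4] [0.522 0.115 0.029] ((522.1392822265625, 114.82624816894531), (48.6164436340332, 86.68118286132812), 5.594837665557861)<stdin>:7: RuntimeWarning: Mean of empty slice.
  ret = ret.dtype.type(ret / rcount)
```

```bash
cat >> h.py <<'E'
YB=-.27; CB=np.array([.508,-.346,0]); RB=R.from_euler('z',YB)
def box(x,y,z): return CB+RB.apply([x/1e3,y/1e3,0])+[0,0,z/1e3]
def down(yaw): # tool x down, tool y horizontal at world angle yaw
    y=np.array([np.cos(yaw),np.sin(yaw),0]);x=np.array([0,0,-1.]);return R.from_matrix(np.c_[x,y,np.cross(x,y)])
BOXROT=down(YB-np.pi/2)
def delta(P,rot,s=None):
    s=s or read_state();R0=R.from_rotvec(s['eef_rot'])
    return np.round(R0.inv().apply(np.array(P)-s['ee_pos'])*1e3,1),np.round((R0.inv()*rot).as_rotvec(),3)
E
python3 - <<'E'
from h import *
print(delta(box(-62,0,180),BOXROT));print(delta(box(-62,0,106),BOXROT))
E
```

```text
(array([  50.8, -139.3, -312.3]), array([0.611, 0.   , 0.001]))
(array([ 124.8, -139.2, -312.2]), array([0.611, 0.   , 0.001]))
```

Request:
arm_command([
  {"hand":1,"dx":0,"dy":-70,"dz":-156,"wx":0.3},
  {"hand":1,"dx":0,"dy":-70,"dz":-156,"wx":0.3},
  {"hand":1,"dx":0,"dy":-70,"dz":-156,"wx":0.3},
  {"hand":1,"dx":0,"dy":-70,"dz":-156,"wx":0.3},
  {"hand":1,"dx":50,"dy":-139,"dz":-312,"wx":0.61},
  {"hand":1,"dx":50,"dy":-139,"dz":-312,"wx":0.61},
  {"hand":1,"dx":50,"dy":-139,"dz":-312,"wx":0.61},
  {"hand":1,"dx":50,"dy":-139,"dz":-312,"wx":0.61},
  {"hand":1,"dx":50,"dy":-139,"dz":-312,"wx":0.61},
  {"hand":1,"dx":125,"dy":-139,"dz":-312,"wx":0.61},
  {"hand":1,"dx":125,"dy":-139,"dz":-312,"wx":0.61},
  {"hand":1,"dx":125,"dy":-139,"dz":-312,"wx":0.61},
], newtons=60)

```text
invalid input at $.moves[0]: expected keys hand, dx, dy, dz, wx, wy, wz
```

```bash
python3 - <<'E'
from h import *
s=read_state();print(s['ee_pos'],s['ft_force'],s['finger_gap'],s['qpos'].round(3));print(delta(box(-62,0,106),BOXROT))
crop("scene",(200,80,340,230),"a1",4);crop
E
```

```text
[ 0.2005122  -0.56519678  0.23060416] [-0.45158466 -0.22128111  0.30260117] 0.9990292112076176 [-1.448  0.105  0.097  1.564  0.     1.353]
(array([ 124.8, -139.2, -312.2]), array([0.611, 0.   , 0.001]))
```

View pics/a1.png

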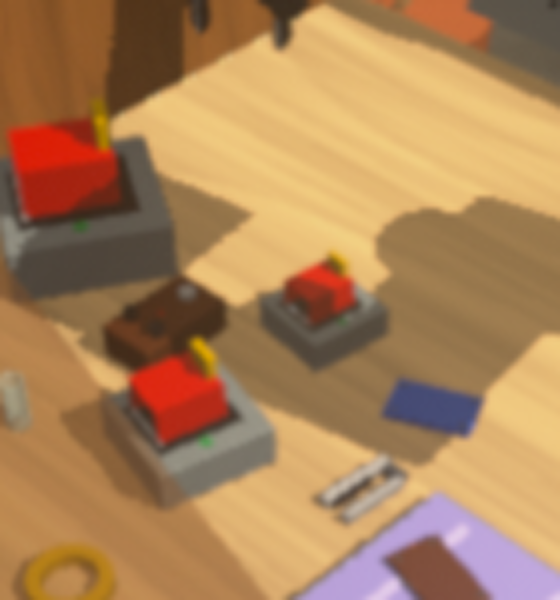

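The close crop confirms the medium box, its yellow fin on the robot side and the green dot towards the bed. All seven keys are required in each row, so I'm resending.

Request:
arm_command([
  {"hand":1,"dx":0,"dy":-70,"dz":-156,"wx":0.3,"wy":0,"wz":0},
  {"hand":1,"dx":0,"dy":-70,"dz":-156,"wx":0.3,"wy":0,"wz":0},
  {"hand":1,"dx":0,"dy":-70,"dz":-156,"wx":0.3,"wy":0,"wz":0},
  {"hand":1,"dx":0,"dy":-70,"dz":-156,"wx":0.3,"wy":0,"wz":0},
  {"hand":1,"dx":50,"dy":-139,"dz":-312,"wx":0.61,"wy":0,"wz":0},
  {"hand":1,"dx":50,"dy":-139,"dz":-312,"wx":0.61,"wy":0,"wz":0},
  {"hand":1,"dx":50,"dy":-139,"dz":-312,"wx":0.61,"wy":0,"wz":0},
  {"hand":1,"dx":50,"dy":-139,"dz":-312,"wx":0.61,"wy":0,"wz":0},
  {"hand":1,"dx":50,"dy":-139,"dz":-312,"wx":0.61,"wy":0,"wz":0},
  {"hand":1,"dx":125,"dy":-139,"dz":-312,"wx":0.61,"wy":0,"wz":0},
  {"hand":1,"dx":125,"dy":-139,"dz":-312,"wx":0.61,"wy":0,"wz":0},
  {"hand":1,"dx":125,"dy":-139,"dz":-312,"wx":0.61,"wy":0,"wz":0},
], newtons=60)

```text
time_s: 1.35
ee_pos: [0.446, -0.3281, 0.1019]
eef_rot: [-2.069, 0.276, 2.081]
ft_force: [0.0, 0.9, 0.4]
finger_gap: 0.0
```

```bash
python3 - <<'E'
from h import *
s=read_state();print(s['time_s'],s['ee_pos'],s['ft_force'],s['finger_gap'],s['qpos'].round(3))
import math
for th in(0,.3,.6,.9,1.2,1.4):
    c,q=math.cos(th),math.sin(th);print(th,delta(box(45-75*c+52*q-11,0,54+75*q+52*c),BOXROT))
E
```

```text
1.35 [ 0.44599694 -0.32808413  0.10188892] [0.04056775 0.92060447 0.4368913 ] 0.00046014848945714 [-0.871 -0.01  -0.255  1.333  0.     2.54 ]
0 (array([ -4.3,   0.7, -23.5]), array([0.   , 0.006, 0.005]))
0.3 (array([-24.2,   0.6, -42.1]), array([0.   , 0.006, 0.005]))
0.6 (array([-37.8,   0.6, -65.8]), array([0.   , 0.006, 0.005]))
0.9 (array([-43.7,   0.6, -92.4]), array([0.   , 0.006, 0.005]))
1.2 (array([ -41.6,    0.6, -119.6]), array([0.   , 0.006, 0.005]))
1.4 (array([ -35.7,    0.6, -136.8]), array([0.   , 0.006, 0.005]))
```

Request:
arm_command([
  {"hand":1,"dx":-4,"dy":1,"dz":-23,"wx":0,"wy":0,"wz":0},
  {"hand":1,"dx":-15,"dy":1,"dz":-33,"wx":0,"wy":0,"wz":0},
  {"hand":1,"dx":-24,"dy":1,"dz":-42,"wx":0,"wy":0,"wz":0},
  {"hand":1,"dx":-32,"dy":1,"dz":-54,"wx":0,"wy":0,"wz":0},
  {"hand":1,"dx":-38,"dy":1,"dz":-66,"wx":0,"wy":0,"wz":0},
  {"hand":1,"dx":-41,"dy":1,"dz":-79,"wx":0,"wy":0,"wz":0},
  {"hand":1,"dx":-43,"dy":1,"dz":-92,"wx":0,"wy":0,"wz":0},
  {"hand":1,"dx":-42,"dy":1,"dz":-106,"wx":0,"wy":0,"wz":0},
  {"hand":1,"dx":-41,"dy":1,"dz":-120,"wx":0,"wy":0,"wz":0},
  {"hand":1,"dx":-36,"dy":1,"dz":-137,"wx":0,"wy":0,"wz":0},
  {"hand":1,"dx":-36,"dy":1,"dz":-137,"wx":0,"wy":0,"wz":0},
])

```text
time_s: 2.45
ee_pos: [0.5797, -0.3672, 0.139]
eef_rot: [-2.073, 0.278, 2.078]
ft_force: [0.4, -0.1, 0.9]
finger_gap: 0.003
```

Request:
arm_command([
  {"hand":1,"dx":-20,"dy":0,"dz":0,"wx":0,"wy":0,"wz":0},
  {"hand":1,"dx":-40,"dy":0,"dz":40,"wx":0,"wy":0,"wz":0},
  {"hand":1,"dx":-40,"dy":0,"dz":90,"wx":0,"wy":0,"wz":0},
  {"hand":1,"dx":-40,"dy":0,"dz":130,"wx":0,"wy":0,"wz":0},
  {"hand":1,"dx":-40,"dy":0,"dz":170,"wx":0,"wy":0,"wz":0},
  {"hand":1,"dx":-40,"dy":0,"dz":170,"wx":0,"wy":0,"wz":0},
  {"hand":1,"dx":-40,"dy":0,"dz":170,"wx":0,"wy":0,"wz":0},
])

```text
time_s: 3.15
ee_pos: [0.4154, -0.3227, 0.1812]
eef_rot: [-2.075, 0.281, 2.076]
ft_force: [-0.3, 0.5, 0.3]
finger_gap: -0.001
```

```bash
python3 - <<'E'
from h import *
s=read_state();print(s['time_s'],s['ee_pos'],s['ft_force'],s['qpos'].round(3))
a=snapshot("scene");b=snapshot("top")
np.savez("pics/i.npz",a=a,b=b)
c1=cv2.resize(a[130:220,200:290],None,fx=4.4,fy=4.4,interpolation=3);c2=cv2.resize(b[190:260,300:375],None,fx=5,fy=5,interpolation=3)
o=np.zeros((400,800,3),np.uint8);o[:c1.shape[0],:c1.shape[1]]=c1;o[:c2.shape[0],400:400+c2.shape[1]]=c2[:400]
cv2.imwrite("pics/a2.png",o[:,:,::-1])
for p in((box(4,13,77)),box(4,-13,77)): print(proj("scene",p),proj("top",p))
E
```

```text
3.15 [ 0.4153598  -0.32274621  0.18121952] [-0.30829745  0.46157196  0.28914632] [-9.100e-01 -1.250e-01 -2.210e-01  1.476e+00  1.000e-03  2.502e+00]
[[245.78246526 179.89158574]] [[339.07618652 221.63833964]]
[[242.66264007 176.04309381]] [[345.43735716 223.40494899]]
```

View pics/a2.png

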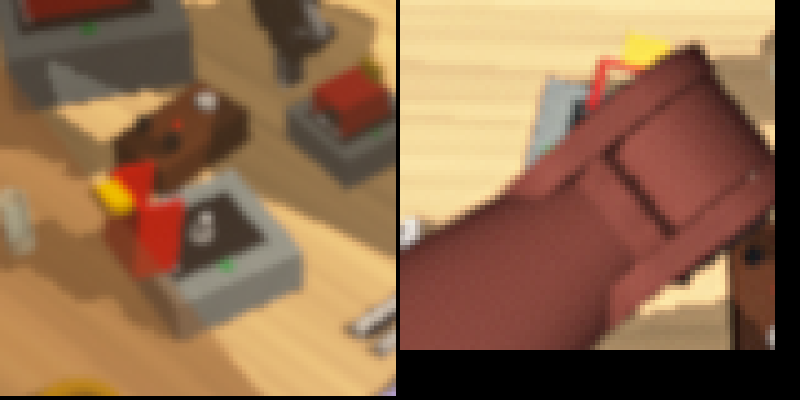

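Guard is up at about 1.4 rad, and the toggle ball sits at scene (247,179.5), 1 px from the prediction for "on". Next is the flip to off.

```bash
python3 - <<'E'
from h import *
rt=BOXROT*R.from_rotvec([0,.43,0])
for p in((0,43,125),(6,43,68),(6,6,68),(6,22,68),(-20,22,150)): print(p,delta(box(*p),rt))
E
```

```text
(0, 43, 125) (array([ 55.7, -45.1, -94.5]), array([-0.   ,  0.431,  0.002]))
(6, 43, 68) (array([ 112.7,  -45. , -100.5]), array([-0.   ,  0.431,  0.002]))
(6, 6, 68) (array([ 112.7,   -8. , -100.5]), array([-0.   ,  0.431,  0.002]))
(6, 22, 68) (array([ 112.7,  -24. , -100.5]), array([-0.   ,  0.431,  0.002]))
(-20, 22, 150) (array([ 30.7, -24.2, -74.4]), array([-0.   ,  0.431,  0.002]))
```

Request:
arm_command([
  {"hand":1,"dx":40,"dy":-45,"dz":-60,"wx":0,"wy":0.43,"wz":0},
  {"hand":1,"dx":56,"dy":-45,"dz":-94,"wx":0,"wy":0.43,"wz":0},
  {"hand":1,"dx":56,"dy":-45,"dz":-94,"wx":0,"wy":0.43,"wz":0},
  {"hand":1,"dx":56,"dy":-45,"dz":-94,"wx":0,"wy":0.43,"wz":0},
  {"hand":1,"dx":113,"dy":-45,"dz":-100,"wx":0,"wy":0.43,"wz":0},
  {"hand":1,"dx":113,"dy":-45,"dz":-100,"wx":0,"wy":0.43,"wz":0},
  {"hand":1,"dx":113,"dy":-45,"dz":-100,"wx":0,"wy":0.43,"wz":0},
])

```text
time_s: 3.95
ee_pos: [0.5246, -0.3063, 0.068]
eef_rot: [-2.5, 0.337, 1.611]
ft_force: [-0.1, -0.0, 0.8]
finger_gap: 0.001
```

Request:
arm_command([
  {"hand":1,"dx":0,"dy":12,"dz":0,"wx":0,"wy":0,"wz":0},
  {"hand":1,"dx":0,"dy":22,"dz":0,"wx":0,"wy":0,"wz":0},
  {"hand":1,"dx":0,"dy":30,"dz":0,"wx":0,"wy":0,"wz":0},
  {"hand":1,"dx":0,"dy":37,"dz":0,"wx":0,"wy":0,"wz":0},
  {"hand":1,"dx":0,"dy":37,"dz":0,"wx":0,"wy":0,"wz":0},
  {"hand":1,"dx":0,"dy":37,"dz":0,"wx":0,"wy":0,"wz":0},
])

```text
time_s: 4.55
ee_pos: [0.5143, -0.3422, 0.0677]
eef_rot: [-2.499, 0.338, 1.612]
ft_force: [0.3, -0.3, 0.2]
finger_gap: 0.004
```

```bash
python3 - <<'E'
from h import *
s=read_state();print(s['time_s'],s['ft_force'],RB.inv().apply(s['ee_pos']-CB)*1e3,s['qpos'].round(3))
crop("scene",(205,120,295,220),"a3",5)
E
```

```text
4.55 [ 0.2993121  -0.25933713  0.18316203] [ 5.10692873  5.31438302 67.65837781] [-0.928 -0.288 -0.636  0.881  0.257  2.529]
```

View pics/a3.png

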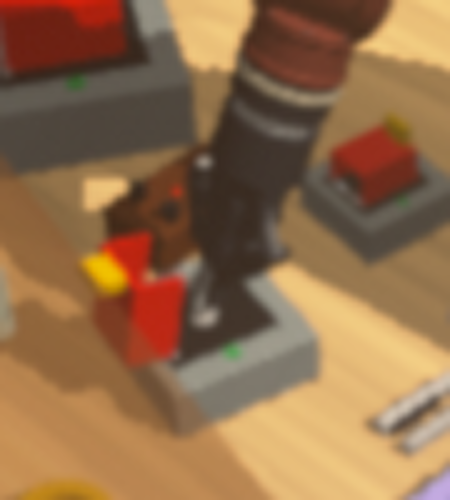

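```bash
python3 - <<'E'
from h import *
s=read_state();print("tcp px",(proj("scene",s['ee_pos'])-[205,120])*5)
ax=R.from_rotvec(s['eef_rot']).as_matrix();print(ax.round(2))
for nm,p in dict(on=box(4,13,77),off=box(4,-13,77),piv=box(4,0,50),green=box(4,48,50),white=box(4,-48,50),c1=box(-65,65,50),c2=box(65,65,50)).items(): print(nm,(proj("scene",p)-[205,120])*5)
im=snapshot("top");crop("top",(300,185,380,265),"a4",6,im);print((proj("top",box(4,13,77))-[300,185])*6)
E
```

```text
tcp px [[199.06518953 303.31392004]]
[[ 0.4  -0.27 -0.88]
 [-0.11 -0.96  0.24]
 [-0.91 -0.   -0.41]]
on [[203.9123263 299.4579287]]
off [[188.31320034 280.21546903]]
piv [[198.60546717 315.0135055 ]]
green [[227.63878801 351.20781079]]
white [[170.59414588 280.07792335]]
c1 [[315.80468684 331.35902766]]
c2 [[167.63856045 394.35198802]]
[[234.4571191  219.83003785]]
```

View pics/a4.png

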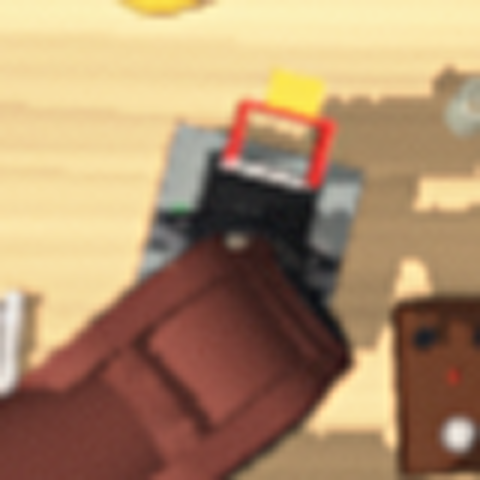

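Request:
arm_command([
  {"hand":1,"dx":0,"dy":-20,"dz":0,"wx":0,"wy":0,"wz":0},
  {"hand":1,"dx":-50,"dy":-20,"dz":0,"wx":0,"wy":0,"wz":0},
  {"hand":1,"dx":-100,"dy":-20,"dz":0,"wx":0,"wy":0,"wz":0},
  {"hand":1,"dx":-130,"dy":-20,"dz":0,"wx":0,"wy":0,"wz":0},
  {"hand":1,"dx":-130,"dy":-20,"dz":0,"wx":0,"wy":0,"wz":0},
])

```text
time_s: 5.15
ee_pos: [0.4686, -0.31, 0.1917]
eef_rot: [-2.507, 0.343, 1.608]
ft_force: [0.5, 0.1, 0.9]
finger_gap: -0.001
```

```bash
python3 - <<'E'
from h import *
crop("scene",(205,120,295,220),"a5",5)
s=read_state();print(s['time_s'],s['ee_pos'],(proj("scene",s['ee_pos'])-[205,120])*5)
E
```

```text
5.2 [ 0.46847027 -0.3094156   0.18876808] [[262.46482463 172.99456667]]
```

View pics/a5.png

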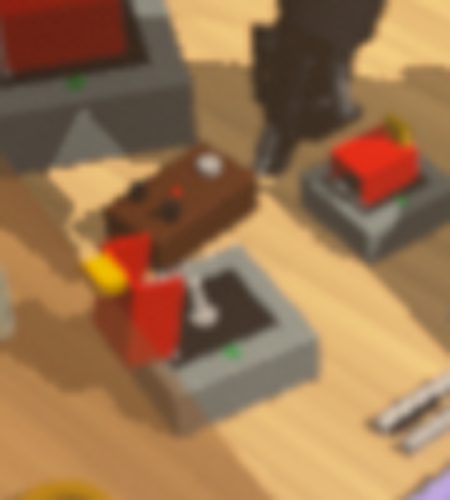

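The toggle is off: its ball is at crop (190,276) against a predicted (188,280). Next I close the guard from behind.

```bash
python3 - <<'E'
from h import *
for p in((0,0,215),(130,0,215),(132,0,115),(60,0,118),(16,0,125),(-11,0,112)): print(p,delta(box(*p),BOXROT),box(*p))
print(plane("top",(379,203),.03),plane("top",(327,177),.01))
E
```

```text
(0, 0, 215) (array([ -4. ,  24.7, -54.4]), array([-0.   , -0.428, -0.   ])) [ 0.508 -0.346  0.215]
(130, 0, 215) (array([  49.9,   24.6, -172.7]), array([-0.   , -0.428, -0.   ])) [ 0.63329022 -0.38067509  0.215     ]
(132, 0, 115) (array([ 141.8,   24.6, -133. ]), array([-0.   , -0.428, -0.   ])) [ 0.63521776 -0.38120855  0.115     ]
(60, 0, 118) (array([109.1,  24.7, -68.8]), array([-0.   , -0.428, -0.   ])) [ 0.56582625 -0.36200389  0.118     ]
(16, 0, 125) (array([ 84.5,  24.7, -31.6]), array([-0.   , -0.428, -0.   ])) [ 0.52342033 -0.3502677   0.125     ]
(-11, 0, 112) (array([85.1, 24.7, -1.7]), array([-0.   , -0.428, -0.   ])) [ 0.49739852 -0.34306595  0.112     ]
[ 0.60115593 -0.50424807  0.03      ] [ 0.71379356 -0.29459236  0.01      ]
```

Request:
arm_command([
  {"hand":1,"dx":-4,"dy":25,"dz":-54,"wx":0,"wy":-0.428,"wz":0},
  {"hand":1,"dx":-4,"dy":25,"dz":-54,"wx":0,"wy":-0.428,"wz":0},
  {"hand":1,"dx":-4,"dy":25,"dz":-54,"wx":0,"wy":-0.428,"wz":0},
  {"hand":1,"dx":50,"dy":25,"dz":-173,"wx":0,"wy":-0.428,"wz":0},
  {"hand":1,"dx":50,"dy":25,"dz":-173,"wx":0,"wy":-0.428,"wz":0},
  {"hand":1,"dx":50,"dy":25,"dz":-173,"wx":0,"wy":-0.428,"wz":0},
  {"hand":1,"dx":50,"dy":25,"dz":-173,"wx":0,"wy":-0.428,"wz":0},
  {"hand":1,"dx":142,"dy":25,"dz":-133,"wx":0,"wy":-0.428,"wz":0},
  {"hand":1,"dx":142,"dy":25,"dz":-133,"wx":0,"wy":-0.428,"wz":0},
  {"hand":1,"dx":142,"dy":25,"dz":-133,"wx":0,"wy":-0.428,"wz":0},
  {"hand":1,"dx":142,"dy":25,"dz":-133,"wx":0,"wy":-0.428,"wz":0},
])

```text
time_s: 6.3
ee_pos: [0.634, -0.3802, 0.1127]
eef_rot: [-2.072, 0.28, 2.081]
ft_force: [0.6, -0.2, 0.8]
finger_gap: -0.001
```

```bash
python3 - <<'E'
from h import *
s=read_state();print(s['time_s'],s['ft_force'],RB.inv().apply(s['ee_pos']-CB)*1e3,s['qpos'].round(3))
for p in((60,0,118),(16,0,125),(-11,0,112)): print(p,delta(box(*p),BOXROT))
E
```

```text
6.3 [ 0.60437032 -0.18680637  0.79995564] [130.52660884   0.66128586 112.74403316] [-0.716  0.557  0.425  1.443 -0.     2.695]
(60, 0, 118) (array([-4.9,  0.7, 70.5]), array([-0.   ,  0.005,  0.002]))
(16, 0, 125) (array([-11.7,   0.6, 114.6]), array([-0.   ,  0.005,  0.002]))
(-11, 0, 112) (array([  1.4,   0.7, 141.5]), array([-0.   ,  0.005,  0.002]))
```

Request:
arm_command([
  {"hand":1,"dx":0,"dy":1,"dz":20,"wx":0,"wy":0,"wz":0},
  {"hand":1,"dx":-2,"dy":1,"dz":40,"wx":0,"wy":0,"wz":0},
  {"hand":1,"dx":-5,"dy":1,"dz":60,"wx":0,"wy":0,"wz":0},
  {"hand":1,"dx":-8,"dy":1,"dz":80,"wx":0,"wy":0,"wz":0},
  {"hand":1,"dx":-12,"dy":1,"dz":98,"wx":0,"wy":0,"wz":0},
  {"hand":1,"dx":-12,"dy":1,"dz":115,"wx":0,"wy":0,"wz":0},
  {"hand":1,"dx":-4,"dy":1,"dz":130,"wx":0,"wy":0,"wz":0},
  {"hand":1,"dx":1,"dy":1,"dz":142,"wx":0,"wy":0,"wz":0},
  {"hand":1,"dx":5,"dy":1,"dz":142,"wx":0,"wy":0,"wz":0},
  {"hand":1,"dx":14,"dy":1,"dz":136,"wx":0,"wy":0,"wz":0},
  {"hand":1,"dx":20,"dy":1,"dz":136,"wx":0,"wy":0,"wz":0},
  {"hand":1,"dx":20,"dy":1,"dz":136,"wx":0,"wy":0,"wz":0},
])

```text
time_s: 7.5
ee_pos: [0.5037, -0.3458, 0.0959]
eef_rot: [-2.075, 0.282, 2.079]
ft_force: [-1.1, 0.8, 15.0]
finger_gap: -0.003
```

```bash
python3 - <<'E'
from h import *
s=read_state();print(s['time_s'],s['ft_force'],RB.inv().apply(s['ee_pos']-CB)*1e3)
E
```

```text
7.5 [-1.13777296  0.8163593  14.96692384] [-4.17645968 -0.95351993 95.88194231]
```

Pressing the guard top gives 15 N at z = 0.0959 (expected 0.096), so the guard is closed. Now I move to the bed with a wrist tilt, which also gives data for fitting the arm's kinematics.

```bash
python3 - <<'E'
from h import *
print(delta(box(-30,0,230),BOXROT));print(delta([.52,.06,.30],down(.0)))
E
```

```text
(array([-134.1,   -0.9,   26.1]), array([ 0.   ,  0.002, -0.   ]))
(array([-204. , -395.4,   92.9]), array([-1.841,  0.002,  0.002]))
```

Request:
arm_command([
  {"hand":1,"dx":-50,"dy":0,"dz":0,"wx":0,"wy":0,"wz":0},
  {"hand":1,"dx":-100,"dy":0,"dz":0,"wx":0,"wy":0,"wz":0},
  {"hand":1,"dx":-204,"dy":-200,"dz":45,"wx":-0.9,"wy":0,"wz":0},
  {"hand":1,"dx":-204,"dy":-200,"dz":45,"wx":-0.9,"wy":0,"wz":0},
  {"hand":1,"dx":-204,"dy":-200,"dz":45,"wx":-0.9,"wy":0,"wz":0},
  {"hand":1,"dx":-204,"dy":-200,"dz":45,"wx":-0.9,"wy":0,"wz":0},
  {"hand":-1,"dx":-204,"dy":-395,"dz":93,"wx":-1.84,"wy":0,"wz":0},
  {"hand":-1,"dx":-204,"dy":-395,"dz":93,"wx":-1.84,"wy":0,"wz":0},
  {"hand":-1,"dx":-204,"dy":-395,"dz":93,"wx":-1.84,"wy":0,"wz":0},
  {"hand":-1,"dx":-204,"dy":-395,"dz":93,"wx":-1.84,"wy":0,"wz":0},
  {"hand":-1,"dx":-204,"dy":-395,"dz":93,"wx":-1.84,"wy":0,"wz":0},
  {"hand":-1,"dx":-204,"dy":-395,"dz":93,"wx":-1.84,"wy":0,"wz":0},
])

```text
time_s: 8.7
ee_pos: [0.5197, 0.0633, 0.3006]
eef_rot: [1.448, 1.036, -1.449]
ft_force: [1.3, -0.4, -0.3]
finger_gap: 0.991
```

```bash
python3 - <<'E'
from h import *
s=read_state();print(s['time_s'],s['ee_pos'],s['qpos'].round(4).tolist(),s['finger_gap']);print(delta([.52,.06,.30],down(.0)))
im=snapshot("scene");cv2.imwrite("pics/s1.png",im[:,:,::-1])
E
```

```text
8.7 [0.51967716 0.06330457 0.30060491] [-0.1293, -0.0989, 0.0207, 1.692, 0.0006, 1.7713] 0.9907471343106304
(array([0.6, 1.4, 3. ]), array([-0.33 , -0.001,  0.002]))
```

Request:
arm_command([
  {"hand":-1,"dx":-50,"dy":0,"dz":0,"wx":0,"wy":0.5,"wz":0},
  {"hand":-1,"dx":-50,"dy":0,"dz":0,"wx":0,"wy":0.5,"wz":0},
  {"hand":-1,"dx":-50,"dy":0,"dz":0,"wx":0,"wy":0.5,"wz":0},
  {"hand":-1,"dx":-50,"dy":0,"dz":0,"wx":0,"wy":0.8,"wz":0},
  {"hand":-1,"dx":-50,"dy":0,"dz":0,"wx":0,"wy":1.1,"wz":0},
  {"hand":-1,"dx":-50,"dy":0,"dz":0,"wx":0,"wy":1.1,"wz":0},
  {"hand":-1,"dx":-50,"dy":0,"dz":0,"wx":0,"wy":1.1,"wz":0},
  {"hand":-1,"dx":-50,"dy":0,"dz":0,"wx":0,"wy":1.1,"wz":0},
  {"hand":-1,"dx":-50,"dy":0,"dz":0,"wx":0,"wy":1.1,"wz":0},
])

```text
time_s: 9.65
ee_pos: [0.5198, 0.0604, 0.3483]
eef_rot: [2.291, 1.649, -0.555]
ft_force: [-0.6, -0.4, -0.0]
finger_gap: 0.999
```

```bash
python3 - <<'E'
from h import *
s=read_state();print(s['time_s'],s['ee_pos'].tolist(),s['qpos'].round(4).tolist(),s['eef_rot'].tolist())
E
```

```text
9.65 [0.5197935258229575, 0.060364038880022036, 0.3482745278853244] [-0.6997, -0.0309, -0.1785, 2.0545, 0.9767, 0.8584] [2.2912394308823743, 1.649400663013673, -0.5554095223674937]
```

```bash
cat > fk.py <<'E'
import numpy as np
from scipy.optimize import least_squares
from scipy.spatial.transform import Rotation as R
D=[([-1.4477,.10465,.09657,1.5639,0,1.353],[.2005,-.5652,.2306],[2.037,.3517,-2.0369]),
([-.871,-.01,-.255,1.333,0,2.54],[.44600,-.32808,.10189],[-2.069,.276,2.081]),
([-.91,-.125,-.221,1.476,.001,2.502],[.41536,-.32275,.18122],[-2.075,.281,2.076]),
([-.928,-.288,-.636,.881,.257,2.529],[.5143,-.3422,.0677],[-2.499,.338,1.612]),
([-.716,.557,.425,1.443,0,2.695],[.634,-.3802,.1127],[-2.072,.28,2.081]),
([-.1293,-.0989,.0207,1.692,.0006,1.7713],[.51968,.0633,.3006],[1.448,1.036,-1.449]),
([-.6997,-.0309,-.1785,2.0545,.9767,.8584],[.51979,.06036,.34827],[2.29124,1.6494,-.5554])]
def fk(q,p):
    h,a0,off,L1,L2,L2z,L4,Lt=p[:8];s5=1
    phi=q[2]-q[1]
    R1=R.from_euler('z',q[0]);Rf=R1*R.from_euler('y',-phi);R4=R1*R.from_euler('y',-(phi-q[3]));R5=R4*R.from_euler('z',q[4]);
    P=R1.apply([a0+L1*np.sin(q[1]),off,h+L1*np.cos(q[1])])+Rf.apply([L2,0,L2z])+R4.apply([L4,0,0])+R5.apply([Lt,0,0])
    return P,R5*R.from_euler('x',q[5])
def fit():
    f=lambda p:np.concatenate([fk(q,p)[0]-x for q,x,_ in D])
    r=least_squares(f,[.3,0,.13,.35,.4,0,.1,.2],x_scale=.1);return r.x,r.fun
def ik(P,rot,p,q0):
    lo=np.array([-2.99,-.84,-1.1,-1.84,-1.51,-3.14]);hi=np.array([2.99,1.86,1.16,2.11,1.56,3.14])
    def f(q):
        a,b=fk(q,p);return np.concatenate([(a-P)*5,(rot.inv()*b*R.identity()).as_rotvec()])
    best=None
    for k in range(12):
        g=np.clip(q0 if k==0 else np.random.default_rng(k).uniform(lo,hi),lo+1e-3,hi-1e-3)
        r=least_squares(f,g,bounds=(lo,hi))
        if best is None or r.cost<best.cost: best=r
        if r.cost<1e-9: break
    return best.x,np.abs(best.fun).max()
E
python3 - <<'E'
from fk import *
p,res=fit();print(p.round(4),np.abs(res).max())
B=R.identity()
for q,x,rv in D: 
    print((fk(q,p)[0]-x).round(4),(fk(q,p)[1].inv()*R.from_rotvec(rv)).as_rotvec().round(3))
E
```

```text
[2.968e-01 2.000e-04 1.295e-01 3.369e-01 5.503e-01 4.520e-02 1.387e-01
 3.034e-01] 0.0003912010775882213
[-0.      0.     -0.0001] [ 0. -0. -0.]
[-0.0001 -0.0004  0.0001] [ 0. -0. -0.]
[ 0. -0. -0.] [ 0.001 -0.    -0.   ]
[ 0.      0.0002 -0.0002] [0.    0.    0.001]
[0.0002 0.0002 0.0004] [ 0.    -0.001  0.001]
[ 0.     -0.     -0.0001] [0. 0. 0.]
[-0.0001  0.0001 -0.    ] [0. 0. 0.]
```

The kinematic fit is good to 0.4 mm, so I'll check which upright lid placements the arm can reach.

```bash
python3 - <<'E'
from fk import *
p,_=fit()
def hor(a,flip=0):
    x=np.array([np.cos(a),np.sin(a),0]);y=np.cross([0,0,1.],x)*(1 if flip else -1)  # jaw horizontal
    return R.from_matrix(np.c_[x,y,np.cross(x,y)])
for y in(.05,.15,.25):
  for x in(.47,.53):
    for adeg in(0,20,40,60,70,80,90,-20,-40,-60,-70,-80,-90,-100):
      for fl in(0,1):
        q,e=ik(np.array([x,y,.095]),hor(np.radians(adeg),fl),p,np.array([0,0.1,0.1,1.5,np.sign(adeg)*1.5,0]))
        if e<.01:
            Lp=p.copy();Lp[7]=0;w=fk(q,Lp)[0];Lp[6]=0;j4=fk(q,Lp)[0]
            print(x,y,adeg,fl,q.round(2),"J5",w.round(2),"J4",j4.round(2))
E
```

```text
0.47 0.05 40 0 [-1.03  0.47 -0.75  1.92  1.41 -0.  ] J5 [ 0.24 -0.15  0.09] J4 [ 0.31 -0.26  0.09]
0.47 0.05 40 1 [-1.03  0.47 -0.75  1.92  1.41 -3.14] J5 [ 0.24 -0.15  0.1 ] J4 [ 0.31 -0.26  0.1 ]
0.47 0.05 60 0 [-0.93  0.66 -0.44  2.05  1.16  0.  ] J5 [ 0.32 -0.21  0.1 ] J4 [ 0.4  -0.32  0.1 ]
0.47 0.05 60 1 [-0.93  0.66 -0.44  2.05  1.16  3.14] J5 [ 0.32 -0.21  0.09] J4 [ 0.4  -0.32  0.09]
0.47 0.05 70 0 [-0.87  0.75 -0.28  2.11  1.05  0.01] J5 [ 0.37 -0.23  0.1 ] J4 [ 0.45 -0.34  0.1 ]
0.47 0.05 70 1 [-0.87  0.75 -0.28  2.11  1.05 -3.14] J5 [ 0.37 -0.23  0.1 ] J4 [ 0.45 -0.34  0.1 ]
0.53 0.05 60 0 [-0.82  0.75 -0.28  2.11  1.28  0.  ] J5 [ 0.38 -0.21  0.1 ] J4 [ 0.47 -0.31  0.1 ]
0.53 0.05 60 1 [-0.82  0.75 -0.28  2.11  1.28 -3.14] J5 [ 0.38 -0.21  0.1 ] J4 [ 0.47 -0.31  0.1 ]
0.53 0.05 -60 0 [ 0.42  0.4  -0.88 -1.27 -1.47  3.14] J5 [0.38 0.31 0.09] J4 [0.25 0.26 0.09]
0.53 0.05 -60 1 [ 0.42  0.4  -0.88 -1.27 -1.47  0.  ] J5 [0.38 0.31 0.1 ] J4 [0.25 0.26 0.1 ]
0.47 0.15 60 0 [-0.73  0.58 -0.57  1.99  1.36  0.  ] J5 [ 0.32 -0.11  0.1 ] J4 [ 0.42 -0.21  0.1 ]
0.47 0.15 60 1 [-0.73
[... 1891 characters left out ...]
4 0.44 0.09] J4 [0.14 0.34 0.09]
0.47 0.25 -40 1 [ 0.82  0.41 -0.85 -1.26 -1.51 -0.  ] J5 [0.24 0.44 0.09] J4 [0.14 0.34 0.09]
0.53 0.25 70 0 [-0.39  0.74 -0.3   2.1   1.53  0.  ] J5 [ 0.43 -0.04  0.1 ] J4 [ 0.55 -0.09  0.1 ]
0.53 0.25 70 1 [-0.39  0.74 -0.3   2.1   1.53 -3.14] J5 [ 0.43 -0.04  0.1 ] J4 [ 0.55 -0.09  0.1 ]
0.53 0.25 -20 0 [ 0.66  0.3  -1.04 -1.34 -1.01  3.14] J5 [0.24 0.35 0.09] J4 [0.14 0.27 0.09]
0.53 0.25 -20 1 [ 0.66  0.29 -1.04 -1.33 -1.01  0.  ] J5 [0.24 0.35 0.1 ] J4 [0.14 0.27 0.1 ]
0.53 0.25 -40 0 [ 0.74  0.47 -0.76 -1.22 -1.44 -3.14] J5 [0.3  0.45 0.1 ] J4 [0.19 0.35 0.1 ]
0.53 0.25 -40 1 [ 0.74  0.47 -0.76 -1.23 -1.44  0.  ] J5 [0.3  0.45 0.1 ] J4 [0.19 0.35 0.1 ]
```

Good. The plan is to grip each lid across its 56 mm sides with the tool tilted one way, swing about 100° about the jaw axis, set its edge down leaning past vertical, and let go so it falls brown-down. First I touch the glass with half-open fingers to see where the tips really end.

```bash
python3 - <<'E'
from h import *
print(delta([.52,.26,.12],down(.1)));print(delta([.52,.26,.028],down(.1)))
from fk import *
import fk as F
p,_=F.fit()
def tool(psi,tilt): # jaw axis y at angle psi; tool down, tilted by `tilt` about tool y (+ => tip towards -toolz = +90deg of psi)
    return down(psi)*R.from_rotvec([0,tilt,0])
for nm,(x,y),long in(("A",(.522,.115),95.6),("B",(.489,-.034),75)):
    psi=np.radians(long-90)
    d=np.array([np.cos(np.radians(long)),np.sin(np.radians(long)),0])
    P=np.array([x,y,.026])-.025*d
    for t in(.38,):
        q,e=F.ik(P,tool(psi,t),p,np.array([-.1,0,0,1.6,.4,1.6]));print(nm,P.round(3),q.round(2),round(e,4))
for y in(.0,.05,.1,.15,.2):
  for x in(.48,.52,.56):
    for psi in(-20,-10,0,10,20,30,40):
        q,e=F.ik(np.array([x,y,.092]),tool(np.radians(psi),-1.40),p,np.array([.3,0,0,1.5,-1.4,1.6]))
        if e<.01:
            el=np.degrees(q[2]-q[1]-q[3])
            if el<-40: print(x,y,psi,q.round(2),"l4 elev",round(el))
E
```

```text
(array([272.2, -61.4, 118.7]), array([-0.386, -1.087, -0.226]))
(array([313.8, -60.6, 200.7]), array([-0.386, -1.087, -0.226]))
A [0.524 0.09  0.026] [-0.28  0.06 -0.37  1.29  0.35  1.16] 0.0
B [ 0.483 -0.058  0.026] [-0.62 -0.1  -0.53  1.28  0.35  1.18] 0.0
0.48 0.0 -10 [ 0.29  0.91  0.23  2.1  -1.08  2.82] l4 elev -159
0.48 0.0 0 [ 0.33  0.76  0.03  1.92 -1.2   2.68] l4 elev -152
0.48 0.0 10 [ 0.35  0.53 -0.23  1.6  -1.33  2.38] l4 elev -135
0.48 0.0 20 [ 0.36  0.1  -0.67  0.87 -1.4   1.64] l4 elev -94
0.52 0.0 0 [ 0.3   0.83  0.15  1.94 -1.22  2.65] l4 elev -150
0.52 0.0 10 [ 0.32  0.58 -0.14  1.56 -1.34  2.3 ] l4 elev -131
0.52 0.0 20 [ 0.33  0.13 -0.63  0.7  -1.4   1.47] l4 elev -84
0.52 0.0 30 [ 0.32 -0.17 -1.05 -0.18 -1.31  0.69] l4 elev -40
0.56 0.0 0 [ 0.28  0.92  0.29  1.96 -1.24  2.62] l4 elev -148
0.56 0.0 10 [ 0.3   0.64 -0.05  1.52 -1.36  2.22] l4 elev -127
0.56 0.0 20 [ 0.31  0.18 -0.59  0.56 -1.39  1.33] l4 elev -76
0.48 0.05 0 [ 0.41  0.86  0.16  2.04 -1.13  2.77] l4 elev -157
0.48 0.05 10 [ 0.44  0.68 -0.06  1.82 -1.26  2.58] l4 elev -147
0.48 0.05 20 [ 0.46  0.4  -
[... 1925 characters left out ...]
elev -139
0.56 0.15 30 [ 0.56  0.44 -0.27  1.06 -1.4   1.77] l4 elev -101
0.56 0.15 40 [ 0.55  0.07 -0.77  0.02 -1.35  0.86] l4 elev -50
0.48 0.2 20 [ 0.69  0.88  0.22  2.   -1.19  2.7 ] l4 elev -153
0.48 0.2 30 [ 0.72  0.66 -0.05  1.69 -1.31  2.42] l4 elev -138
0.48 0.2 40 [ 0.73  0.27 -0.48  0.98 -1.4   1.74] l4 elev -99
0.52 0.2 20 [ 0.65  0.93  0.31  1.99 -1.23  2.64] l4 elev -150
0.52 0.2 30 [ 0.67  0.67 -0.01  1.59 -1.35  2.29] l4 elev -130
0.52 0.2 40 [ 0.68  0.22 -0.53  0.69 -1.4   1.44] l4 elev -83
0.56 0.2 20 [ 0.61  0.99  0.41  1.98 -1.26  2.58] l4 elev -147
0.56 0.2 30 [ 0.63  0.67  0.02  1.47 -1.37  2.13] l4 elev -121
0.56 0.2 40 [ 0.63  0.22 -0.55  0.42 -1.39  1.19] l4 elev -69
```

Request:
arm_command([
  {"hand":-0.32,"dx":180,"dy":-40,"dz":80,"wx":-0.386,"wy":-1.087,"wz":-0.226},
  {"hand":-0.32,"dx":220,"dy":-50,"dz":100,"wx":-0.386,"wy":-1.087,"wz":-0.226},
  {"hand":-0.32,"dx":272,"dy":-61,"dz":119,"wx":-0.386,"wy":-1.087,"wz":-0.226},
  {"hand":-0.32,"dx":272,"dy":-61,"dz":119,"wx":-0.386,"wy":-1.087,"wz":-0.226},
  {"hand":-0.32,"dx":272,"dy":-61,"dz":119,"wx":-0.386,"wy":-1.087,"wz":-0.226},
  {"hand":-0.32,"dx":272,"dy":-61,"dz":119,"wx":-0.386,"wy":-1.087,"wz":-0.226},
  {"hand":-0.32,"dx":272,"dy":-61,"dz":119,"wx":-0.386,"wy":-1.087,"wz":-0.226},
  {"hand":-0.32,"dx":272,"dy":-61,"dz":119,"wx":-0.386,"wy":-1.087,"wz":-0.226},
  {"hand":-0.32,"dx":272,"dy":-61,"dz":119,"wx":-0.386,"wy":-1.087,"wz":-0.226},
  {"hand":-0.32,"dx":314,"dy":-61,"dz":201,"wx":-0.386,"wy":-1.087,"wz":-0.226},
  {"hand":-0.32,"dx":314,"dy":-61,"dz":201,"wx":-0.386,"wy":-1.087,"wz":-0.226},
  {"hand":-0.32,"dx":314,"dy":-61,"dz":201,"wx":-0.386,"wy":-1.087,"wz":-0.226},
])

```text
time_s: 10.85
ee_pos: [0.5163, 0.2591, 0.023]
eef_rot: [1.134, 1.258, -1.143]
ft_force: [-1.2, -0.5, -0.1]
finger_gap: 0.658
```

Request:
arm_command([
  {"hand":-0.32,"dx":3,"dy":0,"dz":0,"wx":0,"wy":0,"wz":0},
  {"hand":-0.32,"dx":6,"dy":0,"dz":0,"wx":0,"wy":0,"wz":0},
  {"hand":-0.32,"dx":8,"dy":0,"dz":0,"wx":0,"wy":0,"wz":0},
  {"hand":-0.32,"dx":8,"dy":0,"dz":0,"wx":0,"wy":0,"wz":0},
])

```text
time_s: 11.25
ee_pos: [0.5173, 0.2592, 0.0165]
eef_rot: [1.136, 1.256, -1.142]
ft_force: [-0.4, 1.0, 0.2]
finger_gap: 0.665
```

Request:
arm_command([
  {"hand":-0.32,"dx":1.5,"dy":0,"dz":0,"wx":0,"wy":0,"wz":0},
  {"hand":-0.32,"dx":3,"dy":0,"dz":0,"wx":0,"wy":0,"wz":0},
  {"hand":-0.32,"dx":3,"dy":0,"dz":0,"wx":0,"wy":0,"wz":0},
])

```text
time_s: 11.55
ee_pos: [0.5183, 0.2594, 0.0157]
eef_rot: [1.137, 1.255, -1.14]
ft_force: [-6.2, -2.7, 14.3]
finger_gap: 0.663
```

Request:
arm_command([
  {"hand":-0.32,"dx":1.5,"dy":0,"dz":0,"wx":0,"wy":0,"wz":0},
  {"hand":-0.32,"dx":2.5,"dy":0,"dz":0,"wx":0,"wy":0,"wz":0},
  {"hand":-0.32,"dx":2.5,"dy":0,"dz":0,"wx":0,"wy":0,"wz":0},
])

```text
time_s: 11.85
ee_pos: [0.5189, 0.2596, 0.0157]
eef_rot: [1.138, 1.254, -1.139]
ft_force: [-8.6, -3.1, 18.6]
finger_gap: 0.661
```

Fingertips touch the glass at TCP z = 0.0157 with a 56 mm gap, so they stand 4.3 mm back. Next, lift off and re-measure the lids.

Request:
arm_command([
  {"hand":-1,"dx":-20,"dy":0,"dz":0,"wx":0,"wy":0,"wz":0},
  {"hand":-1,"dx":-70,"dy":0,"dz":0,"wx":0,"wy":0,"wz":0},
  {"hand":-1,"dx":-120,"dy":0,"dz":0,"wx":0,"wy":0,"wz":0},
  {"hand":-1,"dx":-150,"dy":0,"dz":0,"wx":0,"wy":0,"wz":0},
  {"hand":-1,"dx":-150,"dy":0,"dz":0,"wx":0,"wy":0,"wz":0},
])

```text
time_s: 12.35
ee_pos: [0.5219, 0.2604, 0.1719]
eef_rot: [1.143, 1.248, -1.132]
ft_force: [0.6, -0.0, -0.2]
finger_gap: 1.001
```

```bash
cat >> h.py <<'E'
def tool(psi,tilt): return down(psi)*R.from_rotvec([0,tilt,0])
def lids(kind="brown",z=.029,show=True):
    out=[]
    for n,box in(("top",(165,190,290,255)),("scene",(262,204,412,316))):
        im=snapshot(n);h,s,v=cv2.split(cv2.cvtColor(np.ascontiguousarray(im),cv2.COLOR_RGB2HSV))
        m=((h<16)&(s>60)&(v<150)) if kind=="brown" else (s<45)&(v>60)
        mm=np.zeros(m.shape,np.uint8);mm[box[1]:box[3],box[0]:box[2]]=m[box[1]:box[3],box[0]:box[2]]
        for c in blobs(mm,60):
            P=np.array([plane(n,q[0],z)[:2] for q in c]);(a,b),(w,l),t=cv2.minAreaRect((P*1000).astype(np.float32))
            if w>l: w,l=l,w;t+=90
            t+=90
            if 30<w<80 and 60<l<120: out.append((n,a,b,w,l,t));print(kind,n,np.round((a,b,w,l,t%180),1))
    return out
def gripA(c,long,back=23,z=.0214):
    a=np.radians(long);d=np.array([np.cos(a),np.sin(a),0]);P=np.array([c[0],c[1],0])-d*(back-1.6)/1e3
    return P+[0,0,z],tool(a-np.pi/2,.38)
E
python3 - <<'E'
from h import *
print(read_state()['ee_pos'])
L=lids()
P,r=gripA((.522,.1155),95.6)
print(delta(P+[0,0,.1],r),delta(P+[0,0,.0],r))
E
```

```text
[0.52187842 0.26040148 0.17190088]
brown top [489.  -35.8  49.4  86.9  74.9]
brown top [522.2 114.7  48.6  86.4  95.6]
brown scene [522.7 117.   50.5  89.2  96.4]
brown scene [489.4 -33.2  52.3  89.5  74.1]
(array([ 45.1, -11.5, 165.3]), array([-0.002,  0.38 , -0.001])) (array([145.1, -11.6, 165.3]), array([-0.002,  0.38 , -0.001]))
```

Request:
arm_command([
  {"hand":-1,"dx":45,"dy":-11,"dz":120,"wx":0,"wy":0.38,"wz":0},
  {"hand":-1,"dx":45,"dy":-11,"dz":165,"wx":0,"wy":0.38,"wz":0},
  {"hand":-1,"dx":45,"dy":-11,"dz":165,"wx":0,"wy":0.38,"wz":0},
  {"hand":-1,"dx":45,"dy":-11,"dz":165,"wx":0,"wy":0.38,"wz":0},
  {"hand":-1,"dx":45,"dy":-11,"dz":165,"wx":0,"wy":0.38,"wz":0},
  {"hand":-1,"dx":95,"dy":-11,"dz":165,"wx":0,"wy":0.38,"wz":0},
  {"hand":-1,"dx":130,"dy":-11,"dz":165,"wx":0,"wy":0.38,"wz":0},
  {"hand":-1,"dx":145,"dy":-11,"dz":165,"wx":0,"wy":0.38,"wz":0},
  {"hand":-1,"dx":145,"dy":-11,"dz":165,"wx":0,"wy":0.38,"wz":0},
  {"hand":-1,"dx":145,"dy":-11,"dz":165,"wx":0,"wy":0.38,"wz":0},
])

```text
time_s: 13.45
ee_pos: [0.525, 0.095, 0.0225]
eef_rot: [1.399, 1.539, -0.945]
ft_force: [0.2, 0.1, 0.7]
finger_gap: 0.997
```

```bash
python3 - <<'E'
from h import *
s=read_state();print(s['ft_force'],s['finger_gap'])
P,r=gripA((.522,.1155),95.6);print(s['ee_pos'],delta(P,r))
crop("scene",(270,160,410,280),"b1",5)
E
```

```text
[0.19852451 0.10670198 0.72394031] 0.9968645019211643
[0.52497382 0.09501706 0.02245736] (array([ 0.7, -1. ,  1.1]), array([-0.   , -0.   , -0.002]))
```

View pics/b1.png

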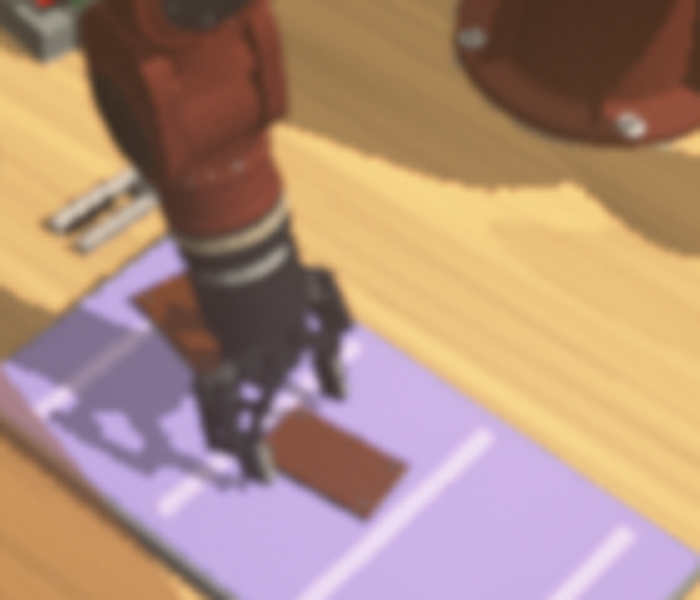

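The jaws straddle lid A near its -y end. Closing.

Request:
arm_command([
  {"hand":1,"dx":0.7,"dy":-1,"dz":1,"wx":0,"wy":0,"wz":0},
  {"hand":1,"dx":0.7,"dy":-1,"dz":1,"wx":0,"wy":0,"wz":0},
  {"hand":1,"dx":0.7,"dy":-1,"dz":1,"wx":0,"wy":0,"wz":0},
  {"hand":1,"dx":0.7,"dy":-1,"dz":1,"wx":0,"wy":0,"wz":0},
  {"hand":1,"dx":0.7,"dy":-1,"dz":1,"wx":0,"wy":0,"wz":0},
  {"hand":1,"dx":0.7,"dy":-1,"dz":1,"wx":0,"wy":0,"wz":0},
], newtons=80)

```text
time_s: 14.1
ee_pos: [0.5261, 0.0935, 0.0244]
eef_rot: [1.4, 1.535, -0.943]
ft_force: [-3.2, -2.6, 13.8]
finger_gap: 0.609
```

```bash
python3 - <<'E'
from h import *
s=read_state();print(s['ft_force'],s['finger_gap'],s['ee_pos'])
print(delta(s['ee_pos']+[0,0,.16],R.from_rotvec(s['eef_rot'])))
rd=tool(np.radians(38),-1.40)
print(delta([.52,.19,.19],rd));print((R.from_rotvec(s['eef_rot']).inv()*tool(np.radians(20),-.5)).as_rotvec())
E
```

```text
[-3.16206332 -2.63529773 13.75082641] 0.6087123745897293 [0.52605161 0.09350557 0.024446  ]
(array([-148.6,    0.9,  -59.2]), array([0., 0., 0.]))
(array([-118. ,    4.2, -151. ]), array([-0.568, -1.724,  0.311]))
[-0.2610328  -0.8734963   0.00991408]
```

Request:
arm_command([
  {"hand":1,"dx":-10,"dy":0,"dz":-4,"wx":0,"wy":0,"wz":0},
  {"hand":1,"dx":-40,"dy":0,"dz":-16,"wx":0,"wy":0,"wz":0},
  {"hand":1,"dx":-80,"dy":0,"dz":-32,"wx":0,"wy":0,"wz":0},
  {"hand":1,"dx":-80,"dy":0,"dz":-32,"wx":0,"wy":0,"wz":0},
  {"hand":1,"dx":-80,"dy":0,"dz":-32,"wx":0,"wy":0,"wz":0},
])

```text
time_s: 14.6
ee_pos: [0.5266, 0.0933, 0.1122]
eef_rot: [1.4, 1.532, -0.941]
ft_force: [-0.8, -0.0, -2.1]
finger_gap: 0.6
```

```bash
python3 - <<'E'
from h import *
s=read_state();print(s['ft_force'],s['finger_gap'],s['ee_pos'])
crop("scene",(270,140,410,260),"b2",5)
E
```

```text
[-0.84796778 -0.0134515  -2.11127806] 0.5997367748516457 [0.52658479 0.09325976 0.11219728]
```

View pics/b2.png

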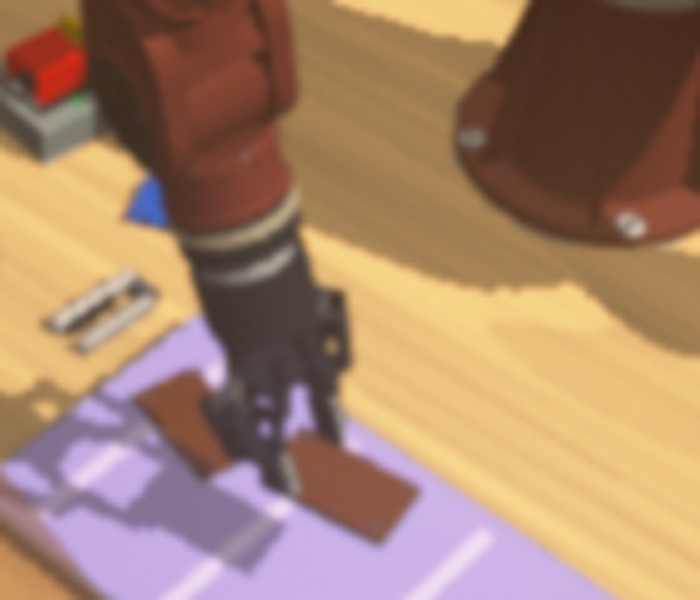

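Lid A is held and level. Now swing it over to the drop orientation.

```bash
python3 - <<'E'
from h import *
s=read_state();R0=R.from_rotvec(s['eef_rot'])
for psi,t,P in((17,-.3,[.52,.14,.2]),(28,-.9,[.52,.165,.2]),(38,-1.4,[.52,.19,.19])): print(delta(P,tool(np.radians(psi),t)))
E
```

```text
(array([-65.6,  -0.6, -76.5]), array([-0.204, -0.676, -0.014]))
(array([-56.4,   1.8, -99.6]), array([-0.408, -1.26 ,  0.102]))
(array([ -37.9,    4.1, -119. ]), array([-0.568, -1.723,  0.31 ]))
```

Request:
arm_command([
  {"hand":1,"dx":-66,"dy":-1,"dz":-76,"wx":-0.2,"wy":-0.68,"wz":-0.01},
  {"hand":1,"dx":-66,"dy":-1,"dz":-76,"wx":-0.2,"wy":-0.68,"wz":-0.01},
  {"hand":1,"dx":-66,"dy":-1,"dz":-76,"wx":-0.2,"wy":-0.68,"wz":-0.01},
  {"hand":1,"dx":-66,"dy":-1,"dz":-76,"wx":-0.2,"wy":-0.68,"wz":-0.01},
  {"hand":1,"dx":-56,"dy":2,"dz":-100,"wx":-0.41,"wy":-1.26,"wz":0.1},
  {"hand":1,"dx":-56,"dy":2,"dz":-100,"wx":-0.41,"wy":-1.26,"wz":0.1},
  {"hand":1,"dx":-56,"dy":2,"dz":-100,"wx":-0.41,"wy":-1.26,"wz":0.1},
  {"hand":1,"dx":-56,"dy":2,"dz":-100,"wx":-0.41,"wy":-1.26,"wz":0.1},
  {"hand":1,"dx":-38,"dy":4,"dz":-119,"wx":-0.568,"wy":-1.723,"wz":0.31},
  {"hand":1,"dx":-38,"dy":4,"dz":-119,"wx":-0.568,"wy":-1.723,"wz":0.31},
  {"hand":1,"dx":-38,"dy":4,"dz":-119,"wx":-0.568,"wy":-1.723,"wz":0.31},
  {"hand":1,"dx":-38,"dy":4,"dz":-119,"wx":-0.568,"wy":-1.723,"wz":0.31},
])

```text
time_s: 15.85
ee_pos: [0.5189, 0.1904, 0.1887]
eef_rot: [0.106, 0.205, -0.919]
ft_force: [0.9, -0.2, -0.7]
finger_gap: 0.6
```

```bash
python3 - <<'E'
from h import *
s=read_state();print(s['ft_force'],s['finger_gap'],s['ee_pos'],s['qpos'].round(2));print(delta([.52,.19,.19],tool(np.radians(38),-1.4)),delta([.52,.19,.10],tool(np.radians(38),-1.4)))
crop("scene",(270,130,410,250),"b3",5)
E
```

```text
[ 0.94449108 -0.15397901 -0.72075482] 0.6000663708674133 [0.51888859 0.19044777 0.18874344] [ 0.66  0.11 -0.42  1.08 -1.35  1.61]
(array([0.7, 0.6, 1.5]), array([-0.007, -0.052,  0.014])) (array([ 20.6,   0.3, -86.3]), array([-0.007, -0.052,  0.014]))
```

View pics/b3.png

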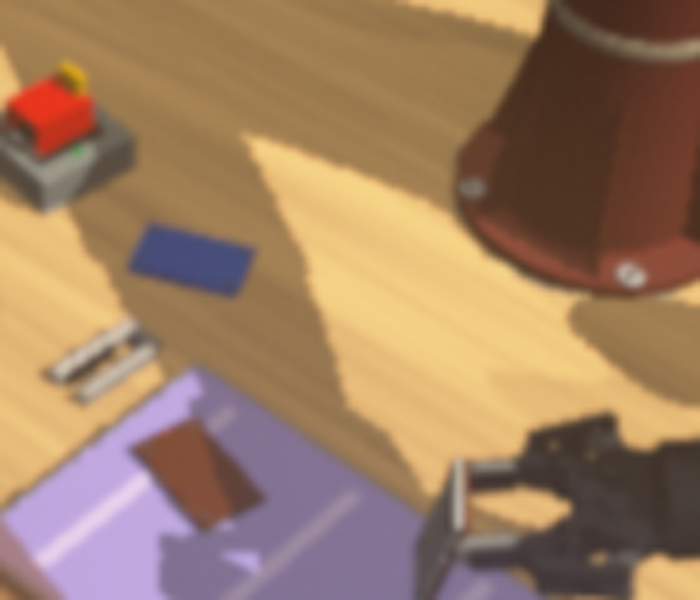

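Lid A is upright, metal side facing away from the gripper and leaning towards it, as intended. Lowering.

Request:
arm_command([
  {"hand":1,"dx":8,"dy":0,"dz":-35,"wx":0,"wy":-0.05,"wz":0.01},
  {"hand":1,"dx":16,"dy":0,"dz":-66,"wx":0,"wy":-0.05,"wz":0.01},
  {"hand":1,"dx":20,"dy":0,"dz":-84,"wx":0,"wy":-0.05,"wz":0.01},
  {"hand":1,"dx":20,"dy":0,"dz":-86,"wx":0,"wy":-0.05,"wz":0.01},
  {"hand":1,"dx":20,"dy":0,"dz":-86,"wx":0,"wy":-0.05,"wz":0.01},
  {"hand":1,"dx":20,"dy":0,"dz":-86,"wx":0,"wy":-0.05,"wz":0.01},
])

```text
time_s: 16.5
ee_pos: [0.5172, 0.1881, 0.0972]
eef_rot: [0.073, 0.155, -0.909]
ft_force: [-0.0, 0.4, -1.1]
finger_gap: 0.597
```

Request:
arm_command([
  {"hand":1,"dx":0.5,"dy":0,"dz":-3,"wx":0,"wy":0,"wz":0},
  {"hand":1,"dx":1,"dy":0,"dz":-6,"wx":0,"wy":0,"wz":0},
  {"hand":1,"dx":1,"dy":0,"dz":-6,"wx":0,"wy":0,"wz":0},
])

```text
time_s: 16.8
ee_pos: [0.5172, 0.1881, 0.0912]
eef_rot: [0.074, 0.156, -0.909]
ft_force: [1.3, 0.0, -0.9]
finger_gap: 0.598
```

Request:
arm_command([
  {"hand":1,"dx":0.5,"dy":0,"dz":-2,"wx":0,"wy":0,"wz":0},
  {"hand":1,"dx":0.5,"dy":0,"dz":-3,"wx":0,"wy":0,"wz":0},
  {"hand":1,"dx":0.5,"dy":0,"dz":-3,"wx":0,"wy":0,"wz":0},
])

```text
time_s: 17.1
ee_pos: [0.5174, 0.1883, 0.0889]
eef_rot: [0.073, 0.154, -0.909]
ft_force: [-3.2, -1.2, 4.5]
finger_gap: 0.599
```

Contact at TCP z ≈ 0.089 (predicted 0.091), so release.

Request:
arm_command([
  {"hand":-1,"dx":0,"dy":0,"dz":0,"wx":0,"wy":0,"wz":0},
  {"hand":-1,"dx":0,"dy":0,"dz":0,"wx":0,"wy":0,"wz":0},
  {"hand":-1,"dx":0,"dy":0,"dz":0,"wx":0,"wy":0,"wz":0},
  {"hand":-1,"dx":0,"dy":0,"dz":0,"wx":0,"wy":0,"wz":0},
  {"hand":-1,"dx":0,"dy":0,"dz":0,"wx":0,"wy":0,"wz":0},
  {"hand":-1,"dx":0,"dy":0,"dz":0,"wx":0,"wy":0,"wz":0},
  {"hand":-1,"dx":0,"dy":0,"dz":0,"wx":0,"wy":0,"wz":0},
  {"hand":-1,"dx":0,"dy":0,"dz":0,"wx":0,"wy":0,"wz":0},
])

```text
time_s: 17.9
ee_pos: [0.5174, 0.1883, 0.0889]
eef_rot: [0.073, 0.154, -0.909]
ft_force: [0.4, 0.2, -0.7]
finger_gap: 0.998
```

```bash
python3 - <<'E'
from h import *
s=read_state();print(s['ft_force'],s['finger_gap'],s['ee_pos'])
crop("scene",(280,170,420,290),"b4",5)
E
```

```text
[ 0.38427276  0.18271133 -0.68647172] 0.9981856455763639 [0.51744169 0.1882588  0.08887264]
```

View pics/b4.png

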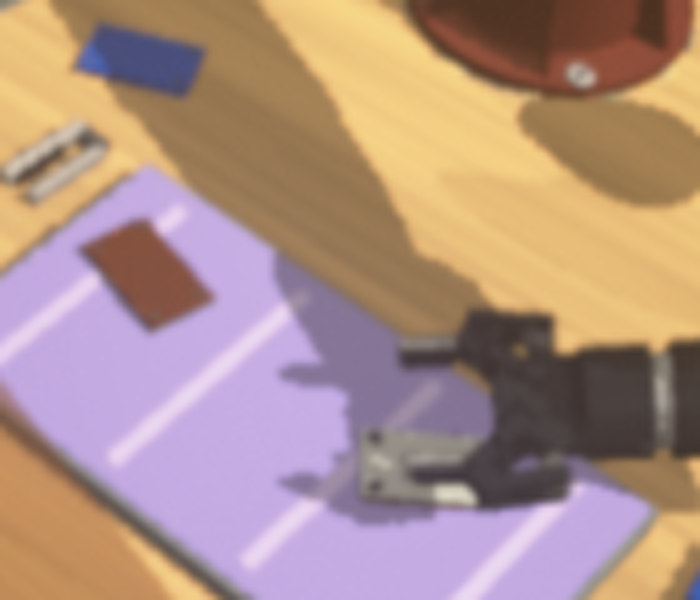

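Lid A lies flat with its metal side and feet up. Next is lid B.

Request:
arm_command([
  {"hand":-1,"dx":-6,"dy":0,"dz":40,"wx":0,"wy":0,"wz":0},
  {"hand":-1,"dx":-14,"dy":0,"dz":85,"wx":0,"wy":0,"wz":0},
  {"hand":-1,"dx":-20,"dy":0,"dz":130,"wx":0,"wy":0,"wz":0},
  {"hand":-1,"dx":-25,"dy":0,"dz":160,"wx":0,"wy":0,"wz":0},
  {"hand":-1,"dx":-25,"dy":0,"dz":160,"wx":0,"wy":0,"wz":0},
])

```text
time_s: 18.45
ee_pos: [0.52, 0.1882, 0.2565]
eef_rot: [0.081, 0.149, -0.908]
ft_force: [1.5, -0.2, -0.4]
finger_gap: 0.999
```

```bash
python3 - <<'E'
from h import *
L=lids(); lids("metal")
P,r=gripA((.489,-.0345),74.5)
print(read_state()['ee_pos'],delta([.505,.07,.22],tool(np.radians(15),-.5)),delta(P+[0,0,.12],r))
E
```

```text
brown top [489.1 -35.5  50.   87.3  74.3]
brown scene [488.5 -33.   51.5  89.3  74.6]
[0.51822974 0.18689014 0.24936216] (array([ 87.9, -82. , -15.4]), array([ 0.242,  0.894, -0.334])) (array([ 185.3, -175.6,  -79.2]), array([ 0.924,  1.642, -0.516]))
```

Request:
arm_command([
  {"hand":-1,"dx":60,"dy":-60,"dz":0,"wx":0.242,"wy":0.894,"wz":-0.334},
  {"hand":-1,"dx":88,"dy":-82,"dz":-15,"wx":0.242,"wy":0.894,"wz":-0.334},
  {"hand":-1,"dx":88,"dy":-82,"dz":-15,"wx":0.242,"wy":0.894,"wz":-0.334},
  {"hand":-1,"dx":88,"dy":-82,"dz":-15,"wx":0.242,"wy":0.894,"wz":-0.334},
  {"hand":-1,"dx":88,"dy":-82,"dz":-15,"wx":0.242,"wy":0.894,"wz":-0.334},
  {"hand":-1,"dx":140,"dy":-130,"dz":-50,"wx":0.924,"wy":1.642,"wz":-0.516},
  {"hand":-1,"dx":185,"dy":-175,"dz":-79,"wx":0.924,"wy":1.642,"wz":-0.516},
  {"hand":-1,"dx":185,"dy":-175,"dz":-79,"wx":0.924,"wy":1.642,"wz":-0.516},
  {"hand":-1,"dx":185,"dy":-175,"dz":-79,"wx":0.924,"wy":1.642,"wz":-0.516},
  {"hand":-1,"dx":185,"dy":-175,"dz":-79,"wx":0.924,"wy":1.642,"wz":-0.516},
  {"hand":-1,"dx":185,"dy":-175,"dz":-79,"wx":0.924,"wy":1.642,"wz":-0.516},
  {"hand":-1,"dx":185,"dy":-175,"dz":-79,"wx":0.924,"wy":1.642,"wz":-0.516},
])

```text
time_s: 19.85
ee_pos: [0.4836, -0.0547, 0.141]
eef_rot: [1.5, 1.207, -1.181]
ft_force: [-0.2, -0.2, 0.2]
finger_gap: 0.998
```

```bash
python3 - <<'E'
from h import *
lids()
P,r=gripA((.489,-.0345),74.5)
print(read_state()['ee_pos'],delta(P+[0,0,.001],r))
E
```

```text
brown scene [489.2 -32.3  50.4  87.6  74.5]
[ 0.48287216 -0.05664075  0.13951806] (array([115.2,  -6.1,  20.3]), array([ 0.11 ,  0.19 , -0.024]))
```

Request:
arm_command([
  {"hand":-1,"dx":20,"dy":-6,"dz":10,"wx":0.11,"wy":0.19,"wz":-0.024},
  {"hand":-1,"dx":40,"dy":-6,"dz":20,"wx":0.11,"wy":0.19,"wz":-0.024},
  {"hand":-1,"dx":75,"dy":-6,"dz":20,"wx":0.11,"wy":0.19,"wz":-0.024},
  {"hand":-1,"dx":105,"dy":-6,"dz":20,"wx":0.11,"wy":0.19,"wz":-0.024},
  {"hand":-1,"dx":115,"dy":-6,"dz":20,"wx":0.11,"wy":0.19,"wz":-0.024},
  {"hand":-1,"dx":115,"dy":-6,"dz":20,"wx":0.11,"wy":0.19,"wz":-0.024},
  {"hand":-1,"dx":115,"dy":-6,"dz":20,"wx":0.11,"wy":0.19,"wz":-0.024},
])

```text
time_s: 20.65
ee_pos: [0.4838, -0.0548, 0.0236]
eef_rot: [1.714, 1.305, -1.161]
ft_force: [0.4, 0.7, 0.4]
finger_gap: 0.997
```

```bash
python3 - <<'E'
from h import *
P,r=gripA((.489,-.0345),74.5)
s=read_state();print(s['ft_force'],s['ee_pos'],delta(P+[0,0,.001],r));lids()
E
```

```text
[0.4284256  0.68375627 0.35572996] [ 0.48378254 -0.05480938  0.02358653] (array([ 0.9, -0.4,  0.8]), array([ 0.002,  0.001, -0.   ]))
brown scene [488.9 -32.   51.5  87.6  75.6]
```

Request:
arm_command([
  {"hand":1,"dx":1,"dy":0,"dz":1,"wx":0,"wy":0,"wz":0},
  {"hand":1,"dx":1,"dy":0,"dz":1,"wx":0,"wy":0,"wz":0},
  {"hand":1,"dx":1,"dy":0,"dz":1,"wx":0,"wy":0,"wz":0},
  {"hand":1,"dx":1,"dy":0,"dz":1,"wx":0,"wy":0,"wz":0},
  {"hand":1,"dx":1,"dy":0,"dz":1,"wx":0,"wy":0,"wz":0},
  {"hand":1,"dx":1,"dy":0,"dz":1,"wx":0,"wy":0,"wz":0},
  {"hand":1,"dx":-10,"dy":0,"dz":-4,"wx":0,"wy":0,"wz":0},
  {"hand":1,"dx":-40,"dy":0,"dz":-16,"wx":0,"wy":0,"wz":0},
  {"hand":1,"dx":-80,"dy":0,"dz":-32,"wx":0,"wy":0,"wz":0},
  {"hand":1,"dx":-120,"dy":0,"dz":-48,"wx":0,"wy":0,"wz":0},
  {"hand":1,"dx":-120,"dy":0,"dz":-48,"wx":0,"wy":0,"wz":0},
], newtons=80)

```text
time_s: 21.85
ee_pos: [0.4866, -0.0567, 0.1598]
eef_rot: [1.714, 1.295, -1.155]
ft_force: [0.3, -1.3, -0.9]
finger_gap: 0.594
```

```bash
python3 - <<'E'
from h import *
s=read_state();print(s['ft_force'],s['finger_gap'],s['ee_pos']);
for psi,t,P in((3,-.3,[.49,-.03,.2]),(13,-.9,[.49,0,.2]),(22,-1.45,[.49,.02,.19])): print(delta(P,tool(np.radians(psi),t)))
import fk;p,_=fk.fit();print(fk.ik(np.array([.49,.02,.09]),tool(np.radians(22),-1.45),p,np.array([.38,.1,-.67,.87,-1.4,1.64])))
lids()
E
```

```text
[ 0.3167208  -1.28053225 -0.93200191] 0.594398529038934 [ 0.48660279 -0.05669809  0.15984317]
(array([-27.6,  -3.4, -39.5]), array([-0.328, -0.669, -0.023]))
(array([-17. , -11.4, -66.5]), array([-0.516, -1.246,  0.127]))
(array([ -0.7, -16.8, -80.7]), array([-0.651, -1.749,  0.373]))
(array([ 0.39821874,  0.19070271, -0.60920958,  0.88770807, -1.44916688,
        1.68848187]), np.float64(9.729472665899463e-10))
```

Request:
arm_command([
  {"hand":1,"dx":-28,"dy":-3,"dz":-40,"wx":-0.33,"wy":-0.67,"wz":-0.02},
  {"hand":1,"dx":-28,"dy":-3,"dz":-40,"wx":-0.33,"wy":-0.67,"wz":-0.02},
  {"hand":1,"dx":-28,"dy":-3,"dz":-40,"wx":-0.33,"wy":-0.67,"wz":-0.02},
  {"hand":1,"dx":-28,"dy":-3,"dz":-40,"wx":-0.33,"wy":-0.67,"wz":-0.02},
  {"hand":1,"dx":-17,"dy":-11,"dz":-66,"wx":-0.516,"wy":-1.246,"wz":0.127},
  {"hand":1,"dx":-17,"dy":-11,"dz":-66,"wx":-0.516,"wy":-1.246,"wz":0.127},
  {"hand":1,"dx":-17,"dy":-11,"dz":-66,"wx":-0.516,"wy":-1.246,"wz":0.127},
  {"hand":1,"dx":-17,"dy":-11,"dz":-66,"wx":-0.516,"wy":-1.246,"wz":0.127},
  {"hand":1,"dx":-1,"dy":-17,"dz":-81,"wx":-0.65,"wy":-1.73,"wz":0.365},
  {"hand":1,"dx":-1,"dy":-17,"dz":-81,"wx":-0.65,"wy":-1.73,"wz":0.365},
  {"hand":1,"dx":-1,"dy":-17,"dz":-81,"wx":-0.65,"wy":-1.73,"wz":0.365},
  {"hand":1,"dx":-1,"dy":-17,"dz":-81,"wx":-0.65,"wy":-1.73,"wz":0.365},
])

```text
time_s: 23.15
ee_pos: [0.4874, 0.0218, 0.1843]
eef_rot: [0.157, 0.214, -1.209]
ft_force: [0.9, -1.2, -1.1]
finger_gap: 0.594
```

```bash
python3 - <<'E'
from h import *
s=read_state();print(s['ft_force'],s['finger_gap'],s['ee_pos'],s['qpos'].round(2));print(delta([.49,.02,.098],tool(np.radians(22),-1.43)))
im=snapshot("scene");crop("scene",(262,130,412,260),"b5",4,im)
E
```

```text
[ 0.87686682 -1.22159762 -1.06261374] 0.5938969816611275 [0.48738707 0.02181224 0.18425903] [ 0.39 -0.04 -0.56  1.17 -1.32  1.71]
(array([ 23.8,   1.2, -83. ]), array([-0.012, -0.108,  0.028]))
```

View pics/b5.png

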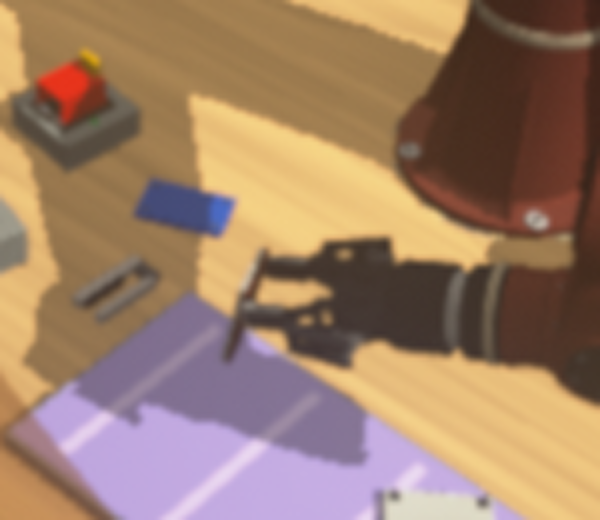

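Request:
arm_command([
  {"hand":1,"dx":10,"dy":1,"dz":-35,"wx":-0.01,"wy":-0.108,"wz":0.03},
  {"hand":1,"dx":18,"dy":1,"dz":-64,"wx":-0.01,"wy":-0.108,"wz":0.03},
  {"hand":1,"dx":23,"dy":1,"dz":-80,"wx":-0.01,"wy":-0.108,"wz":0.03},
  {"hand":1,"dx":24,"dy":1,"dz":-83,"wx":-0.01,"wy":-0.108,"wz":0.03},
  {"hand":1,"dx":24,"dy":1,"dz":-83,"wx":-0.01,"wy":-0.108,"wz":0.03},
  {"hand":1,"dx":24,"dy":1,"dz":-83,"wx":-0.01,"wy":-0.108,"wz":0.03},
])

```text
time_s: 23.8
ee_pos: [0.4872, 0.0181, 0.0949]
eef_rot: [0.075, 0.122, -1.181]
ft_force: [0.1, -0.1, 0.2]
finger_gap: 0.595
```

Request:
arm_command([
  {"hand":1,"dx":0.5,"dy":0,"dz":-2,"wx":0,"wy":0,"wz":0},
  {"hand":1,"dx":0.5,"dy":0,"dz":-4,"wx":0,"wy":0,"wz":0},
  {"hand":1,"dx":0.5,"dy":0,"dz":-4,"wx":0,"wy":0,"wz":0},
])

```text
time_s: 24.1
ee_pos: [0.4874, 0.0183, 0.0911]
eef_rot: [0.076, 0.122, -1.181]
ft_force: [-0.6, -0.1, -1.0]
finger_gap: 0.595
```

Request:
arm_command([
  {"hand":1,"dx":0.5,"dy":0,"dz":-2,"wx":0,"wy":0,"wz":0},
  {"hand":1,"dx":0.5,"dy":0,"dz":-3,"wx":0,"wy":0,"wz":0},
  {"hand":1,"dx":0.5,"dy":0,"dz":-3,"wx":0,"wy":0,"wz":0},
])

```text
time_s: 24.4
ee_pos: [0.4875, 0.0182, 0.0882]
eef_rot: [0.076, 0.121, -1.181]
ft_force: [1.2, 0.1, 0.1]
finger_gap: 0.597
```

Request:
arm_command([
  {"hand":1,"dx":0,"dy":0,"dz":-1.5,"wx":0,"wy":0,"wz":0},
  {"hand":1,"dx":0,"dy":0,"dz":-2.5,"wx":0,"wy":0,"wz":0},
  {"hand":1,"dx":0,"dy":0,"dz":-2.5,"wx":0,"wy":0,"wz":0},
])

```text
time_s: 24.7
ee_pos: [0.4878, 0.0186, 0.0876]
eef_rot: [0.074, 0.117, -1.181]
ft_force: [-6.9, 1.9, 12.3]
finger_gap: 0.596
```

Contact at z ≈ 0.088. Release, then rise clear.

Request:
arm_command([
  {"hand":-1,"dx":0,"dy":0,"dz":0,"wx":0,"wy":0,"wz":0},
  {"hand":-1,"dx":0,"dy":0,"dz":0,"wx":0,"wy":0,"wz":0},
  {"hand":-1,"dx":0,"dy":0,"dz":0,"wx":0,"wy":0,"wz":0},
  {"hand":-1,"dx":0,"dy":0,"dz":0,"wx":0,"wy":0,"wz":0},
  {"hand":-1,"dx":0,"dy":0,"dz":0,"wx":0,"wy":0,"wz":0},
  {"hand":-1,"dx":0,"dy":0,"dz":0,"wx":0,"wy":0,"wz":0},
  {"hand":-1,"dx":0,"dy":0,"dz":0,"wx":0,"wy":0,"wz":0},
  {"hand":-1,"dx":-6,"dy":0,"dz":45,"wx":0,"wy":0,"wz":0},
  {"hand":-1,"dx":-12,"dy":0,"dz":90,"wx":0,"wy":0,"wz":0},
  {"hand":-1,"dx":-20,"dy":0,"dz":140,"wx":0,"wy":0,"wz":0},
  {"hand":-1,"dx":-25,"dy":0,"dz":180,"wx":0,"wy":0,"wz":0},
  {"hand":-1,"dx":-25,"dy":0,"dz":180,"wx":0,"wy":0,"wz":0},
])

```text
time_s: 25.9
ee_pos: [0.4897, 0.021, 0.2758]
eef_rot: [0.081, 0.11, -1.18]
ft_force: [-0.1, 0.3, -1.1]
finger_gap: 0.997
```

```bash
python3 - <<'E'
from h import *
s=read_state();print(s['time_s'],s['ee_pos'],s['qpos'].round(2))
crop("scene",(250,170,410,300),"b6",5)
for P,r in(([.47,-.08,.27],tool(np.radians(-15),-.5)),(box(-62,0,220),BOXROT),(box(-62,0,106),BOXROT)): print(delta(P,r))
E
```

```text
25.9 [0.48965229 0.02096463 0.27576864] [ 0.4  -0.15 -0.56  1.24 -1.44  1.66]
(array([ 85.5, -55.6,   8.9]), array([ 0.379,  0.906, -0.557]))
(array([ 312.8, -170.3,  -11.6]), array([ 1.763,  0.758, -1.548]))
(array([ 327.5, -170.5, -124.6]), array([ 1.763,  0.758, -1.548]))
```

View pics/b6.png

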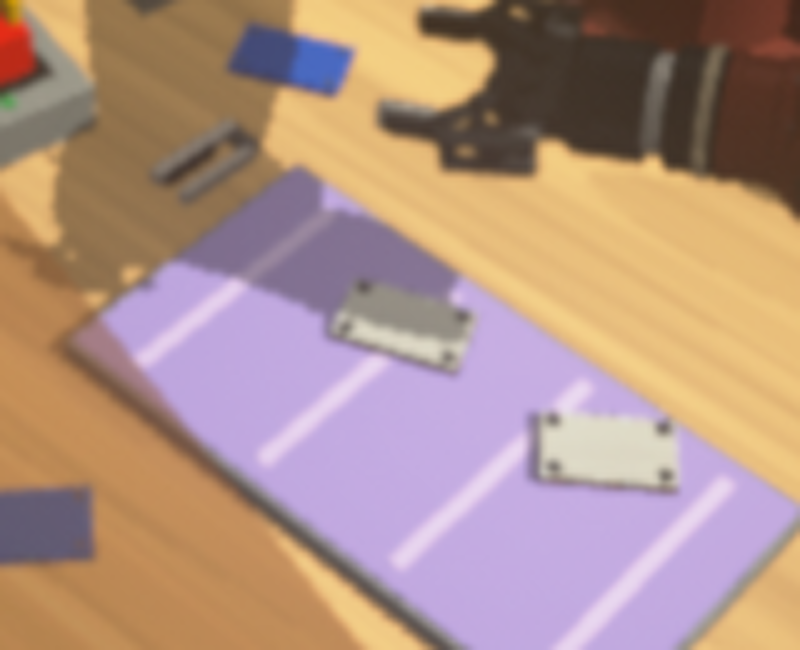

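Both lids are metal side up: B at scene (331,235), A at (371,260). I'll check their margins on the bed and plan the return to the switch box.

```bash
python3 - <<'E'
from h import *
for uv in((330.6,235),(371.4,260.4)): 
    P=plane("scene",uv,.029);print(P, R.from_euler('z',-.01).apply(P-[.526,.118,0]))
m=cv2.imread("pics/top0.png")[:,:,::-1];print([plane("top",q,.02)[:2].round(3) for q in((170,190),(285,193),(284,253),(168,251))])
E
```

```text
[0.47584434 0.05741894 0.029     ] [-0.05075896 -0.06007648  0.029     ]
[0.46945256 0.23012757 0.029     ] [-0.05542336  0.11268743  0.029     ]
[array([0.653, 0.353]), array([ 0.643, -0.121]), array([ 0.397, -0.118]), array([0.401, 0.35 ])]
```

Request:
arm_command([
  {"hand":1,"dx":85,"dy":-55,"dz":9,"wx":0.38,"wy":0.9,"wz":-0.55},
  {"hand":1,"dx":85,"dy":-55,"dz":9,"wx":0.38,"wy":0.9,"wz":-0.55},
  {"hand":1,"dx":85,"dy":-55,"dz":9,"wx":0.38,"wy":0.9,"wz":-0.55},
  {"hand":1,"dx":85,"dy":-55,"dz":9,"wx":0.38,"wy":0.9,"wz":-0.55},
  {"hand":1,"dx":85,"dy":-55,"dz":9,"wx":0.38,"wy":0.9,"wz":-0.55},
  {"hand":1,"dx":85,"dy":-55,"dz":9,"wx":0.38,"wy":0.9,"wz":-0.55},
  {"hand":1,"dx":85,"dy":-55,"dz":9,"wx":0.38,"wy":0.9,"wz":-0.55},
  {"hand":1,"dx":85,"dy":-55,"dz":9,"wx":0.38,"wy":0.9,"wz":-0.55},
])

```text
time_s: 26.75
ee_pos: [0.4709, -0.0797, 0.2695]
eef_rot: [0.971, 0.74, -1.63]
ft_force: [-0.3, -0.2, 0.6]
finger_gap: -0.002
```

```bash
python3 - <<'E'
from h import *
s=read_state();print(s['time_s'],s['ee_pos'],s['qpos'].round(2))
print(delta(box(-62,0,220),BOXROT),delta(box(-62,0,104),BOXROT))
E
```

```text
26.75 [ 0.47087434 -0.07968087  0.26949027] [-0.14 -0.14 -0.14  1.63 -0.5   1.71]
(array([162. ,  42.4, 193.1]), array([ 1.543,  0.387, -0.397])) (array([263.8,  41.8, 137.6]), array([ 1.543,  0.387, -0.397]))
```

Request:
arm_command([
  {"hand":1,"dx":60,"dy":20,"dz":80,"wx":1.54,"wy":0.387,"wz":-0.397},
  {"hand":1,"dx":110,"dy":30,"dz":130,"wx":1.54,"wy":0.387,"wz":-0.397},
  {"hand":1,"dx":162,"dy":42,"dz":193,"wx":1.54,"wy":0.387,"wz":-0.397},
  {"hand":1,"dx":162,"dy":42,"dz":193,"wx":1.54,"wy":0.387,"wz":-0.397},
  {"hand":1,"dx":162,"dy":42,"dz":193,"wx":1.54,"wy":0.387,"wz":-0.397},
  {"hand":1,"dx":162,"dy":42,"dz":193,"wx":1.54,"wy":0.387,"wz":-0.397},
  {"hand":1,"dx":162,"dy":42,"dz":193,"wx":1.54,"wy":0.387,"wz":-0.397},
  {"hand":1,"dx":162,"dy":42,"dz":193,"wx":1.54,"wy":0.387,"wz":-0.397},
  {"hand":1,"dx":162,"dy":42,"dz":193,"wx":1.54,"wy":0.387,"wz":-0.397},
  {"hand":1,"dx":162,"dy":42,"dz":193,"wx":1.54,"wy":0.387,"wz":-0.397},
  {"hand":1,"dx":162,"dy":42,"dz":193,"wx":1.54,"wy":0.387,"wz":-0.397},
  {"hand":1,"dx":162,"dy":42,"dz":193,"wx":1.54,"wy":0.387,"wz":-0.397},
])

```text
time_s: 27.95
ee_pos: [0.447, -0.3296, 0.2182]
eef_rot: [-2.074, 0.281, 2.077]
ft_force: [0.2, -0.4, 0.3]
finger_gap: -0.001
```

```bash
python3 - <<'E'
from h import *
s=read_state();print(s['time_s'],s['ee_pos'],s['qpos'].round(2))
print(delta(box(-62,0,220),BOXROT),delta(box(-62,0,102),BOXROT))
E
```

```text
27.95 [ 0.44703998 -0.32963768  0.21820606] [-0.87 -0.03 -0.06  1.54  0.    2.54]
(array([-1.8, -0.5, -1.1]), array([-0.001,  0.002,  0.002])) (array([116.2,  -0.3,  -1.3]), array([-0.001,  0.002,  0.002]))
```

Request:
arm_command([
  {"hand":1,"dx":50,"dy":0,"dz":0,"wx":0,"wy":0,"wz":0},
  {"hand":1,"dx":95,"dy":0,"dz":0,"wx":0,"wy":0,"wz":0},
  {"hand":1,"dx":116,"dy":0,"dz":-1,"wx":0,"wy":0,"wz":0},
  {"hand":1,"dx":116,"dy":0,"dz":-1,"wx":0,"wy":0,"wz":0},
  {"hand":1,"dx":116,"dy":0,"dz":-1,"wx":0,"wy":0,"wz":0},
])

```text
time_s: 28.45
ee_pos: [0.4479, -0.3293, 0.1023]
eef_rot: [-2.074, 0.278, 2.08]
ft_force: [0.8, -1.0, 0.7]
finger_gap: -0.0
```

Request:
arm_command([
  {"hand":1,"dx":-4,"dy":0,"dz":-23,"wx":0,"wy":0,"wz":0},
  {"hand":1,"dx":-15,"dy":0,"dz":-33,"wx":0,"wy":0,"wz":0},
  {"hand":1,"dx":-24,"dy":0,"dz":-42,"wx":0,"wy":0,"wz":0},
  {"hand":1,"dx":-32,"dy":0,"dz":-54,"wx":0,"wy":0,"wz":0},
  {"hand":1,"dx":-38,"dy":0,"dz":-66,"wx":0,"wy":0,"wz":0},
  {"hand":1,"dx":-41,"dy":0,"dz":-79,"wx":0,"wy":0,"wz":0},
  {"hand":1,"dx":-43,"dy":0,"dz":-92,"wx":0,"wy":0,"wz":0},
  {"hand":1,"dx":-42,"dy":0,"dz":-106,"wx":0,"wy":0,"wz":0},
  {"hand":1,"dx":-41,"dy":0,"dz":-120,"wx":0,"wy":0,"wz":0},
  {"hand":1,"dx":-36,"dy":0,"dz":-137,"wx":0,"wy":0,"wz":0},
  {"hand":1,"dx":-36,"dy":0,"dz":-137,"wx":0,"wy":0,"wz":0},
])

```text
time_s: 29.55
ee_pos: [0.5824, -0.3668, 0.1399]
eef_rot: [-2.08, 0.279, 2.079]
ft_force: [0.1, -0.2, 0.7]
finger_gap: 0.001
```

Request:
arm_command([
  {"hand":1,"dx":-20,"dy":0,"dz":0,"wx":0,"wy":0,"wz":0},
  {"hand":1,"dx":-40,"dy":0,"dz":40,"wx":0,"wy":0,"wz":0},
  {"hand":1,"dx":-40,"dy":0,"dz":90,"wx":0,"wy":0,"wz":0},
  {"hand":1,"dx":-40,"dy":0,"dz":130,"wx":0,"wy":0,"wz":0},
  {"hand":1,"dx":-40,"dy":0,"dz":170,"wx":0,"wy":0,"wz":0},
  {"hand":1,"dx":-40,"dy":0,"dz":170,"wx":0,"wy":0,"wz":0},
  {"hand":1,"dx":-40,"dy":0,"dz":170,"wx":0,"wy":0,"wz":0},
])

```text
time_s: 30.25
ee_pos: [0.4181, -0.3225, 0.1816]
eef_rot: [-2.083, 0.281, 2.078]
ft_force: [0.1, 0.4, 0.5]
finger_gap: -0.002
```

```bash
python3 - <<'E'
from h import *
s=read_state();print(s['time_s'],s['ee_pos'])
rt=BOXROT*R.from_rotvec([0,.43,0])
for p in((0,-43,125),(6,-43,68)): print(p,delta(box(*p),rt))
im=snapshot("scene");h,sa,v=cv2.split(cv2.cvtColor(np.ascontiguousarray(im),cv2.COLOR_RGB2HSV))
m=(h>18)&(h<34)&(sa>170)&(v>120);m[:,:215]=0;m[:,290:]=0;m[:150]=0;m[195:]=0;ys,xs=np.nonzero(m);print("fin px",xs.mean(),ys.mean(),len(xs))
import math
for th in(0,.8,1.1,1.4): print(th,proj("scene",box(45-70*math.cos(th)+60*math.sin(th),0,54+70*math.sin(th)+60*math.cos(th))))
E
```

```text
30.25 [ 0.41811338 -0.32249962  0.18155946]
(0, -43, 125) (array([ 56.9,  41.9, -92.6]), array([ 0.004,  0.427, -0.001]))
(6, -43, 68) (array([113.9,  41.8, -98.4]), array([ 0.004,  0.427, -0.001]))
fin px 225.38636363636363 174.22727272727272 44
0 [[250.17045097 168.17867171]]
0.8 [[234.52764558 167.80210633]]
1.1 [[228.01330238 170.88988846]]
1.4 [[222.15029616 175.41930932]]
```

Fin at scene (225,174), which is about 1.3 rad open. Flipping the toggle to on from the white-dot side.

Request:
arm_command([
  {"hand":1,"dx":40,"dy":42,"dz":-60,"wx":0,"wy":0.43,"wz":0},
  {"hand":1,"dx":57,"dy":42,"dz":-93,"wx":0,"wy":0.43,"wz":0},
  {"hand":1,"dx":57,"dy":42,"dz":-93,"wx":0,"wy":0.43,"wz":0},
  {"hand":1,"dx":57,"dy":42,"dz":-93,"wx":0,"wy":0.43,"wz":0},
  {"hand":1,"dx":114,"dy":42,"dz":-98,"wx":0,"wy":0.43,"wz":0},
  {"hand":1,"dx":114,"dy":42,"dz":-98,"wx":0,"wy":0.43,"wz":0},
  {"hand":1,"dx":114,"dy":42,"dz":-98,"wx":0,"wy":0.43,"wz":0},
])

```text
time_s: 31.0
ee_pos: [0.5027, -0.3889, 0.0678]
eef_rot: [-2.508, 0.335, 1.61]
ft_force: [0.1, -0.5, 0.3]
finger_gap: 0.001
```

Request:
arm_command([
  {"hand":1,"dx":0,"dy":-12,"dz":0,"wx":0,"wy":0,"wz":0},
  {"hand":1,"dx":0,"dy":-22,"dz":0,"wx":0,"wy":0,"wz":0},
  {"hand":1,"dx":0,"dy":-30,"dz":0,"wx":0,"wy":0,"wz":0},
  {"hand":1,"dx":0,"dy":-38,"dz":0,"wx":0,"wy":0,"wz":0},
  {"hand":1,"dx":0,"dy":-38,"dz":0,"wx":0,"wy":0,"wz":0},
  {"hand":1,"dx":0,"dy":-38,"dz":0,"wx":0,"wy":0,"wz":0},
])

```text
time_s: 31.6
ee_pos: [0.5134, -0.3532, 0.0698]
eef_rot: [-2.512, 0.339, 1.609]
ft_force: [-0.5, -5.5, 2.7]
finger_gap: -0.003
```

Request:
arm_command([
  {"hand":1,"dx":0,"dy":20,"dz":0,"wx":0,"wy":0,"wz":0},
  {"hand":1,"dx":-50,"dy":20,"dz":0,"wx":0,"wy":0,"wz":0},
  {"hand":1,"dx":-100,"dy":20,"dz":0,"wx":0,"wy":0,"wz":0},
  {"hand":1,"dx":-130,"dy":20,"dz":0,"wx":0,"wy":0,"wz":0},
  {"hand":1,"dx":-130,"dy":20,"dz":0,"wx":0,"wy":0,"wz":0},
])

```text
time_s: 32.1
ee_pos: [0.4562, -0.3589, 0.1938]
eef_rot: [-2.519, 0.344, 1.606]
ft_force: [0.5, -1.2, 1.3]
finger_gap: 0.001
```

```bash
python3 - <<'E'
from h import *
crop("scene",(205,120,295,220),"c1",5)
for p in((0,0,215),(130,0,215),(132,0,115)): print(p,delta(box(*p),BOXROT))
E
```

```text
(0, 0, 215) (array([ -2.2, -25.3, -52.6]), array([ 0.006, -0.435, -0.006]))
(130, 0, 215) (array([  52.6,  -24.8, -170.5]), array([ 0.006, -0.435, -0.006]))
(132, 0, 115) (array([ 144.1,  -25.5, -130.2]), array([ 0.006, -0.435, -0.006]))
```

View pics/c1.png

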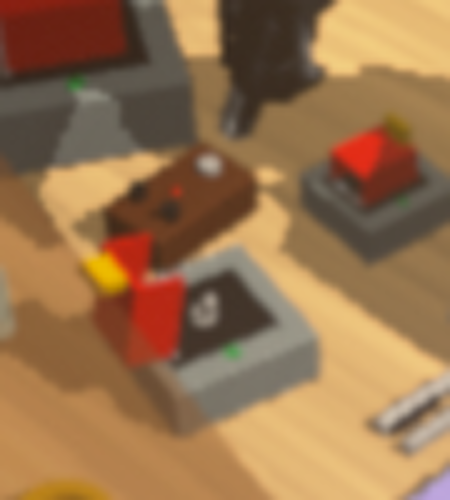

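The toggle is on: ball at crop (210,298), the same place as at the start, with the stop felt at 5.5 N. Closing the guard.

Request:
arm_command([
  {"hand":1,"dx":-4,"dy":-25,"dz":-53,"wx":0,"wy":-0.435,"wz":0},
  {"hand":1,"dx":-4,"dy":-25,"dz":-53,"wx":0,"wy":-0.435,"wz":0},
  {"hand":1,"dx":-4,"dy":-25,"dz":-53,"wx":0,"wy":-0.435,"wz":0},
  {"hand":1,"dx":52,"dy":-25,"dz":-170,"wx":0,"wy":-0.435,"wz":0},
  {"hand":1,"dx":52,"dy":-25,"dz":-170,"wx":0,"wy":-0.435,"wz":0},
  {"hand":1,"dx":52,"dy":-25,"dz":-170,"wx":0,"wy":-0.435,"wz":0},
  {"hand":1,"dx":52,"dy":-25,"dz":-170,"wx":0,"wy":-0.435,"wz":0},
  {"hand":1,"dx":144,"dy":-25,"dz":-130,"wx":0,"wy":-0.435,"wz":0},
  {"hand":1,"dx":144,"dy":-25,"dz":-130,"wx":0,"wy":-0.435,"wz":0},
  {"hand":1,"dx":144,"dy":-25,"dz":-130,"wx":0,"wy":-0.435,"wz":0},
  {"hand":1,"dx":144,"dy":-25,"dz":-130,"wx":0,"wy":-0.435,"wz":0},
])

```text
time_s: 33.25
ee_pos: [0.634, -0.3801, 0.114]
eef_rot: [-2.077, 0.283, 2.086]
ft_force: [-0.4, -0.3, 1.5]
finger_gap: -0.0
```

```bash
python3 - <<'E'
from h import *
s=read_state();print(s['time_s'],s['ft_force'],RB.inv().apply(s['ee_pos']-CB)*1e3)
for p in((60,0,118),(16,0,125),(-11,0,112)): print(p,delta(box(*p),BOXROT))
E
```

```text
33.25 [-0.35764004 -0.30469352  1.53904381] [130.57686215   0.7121217  113.99283492]
(60, 0, 118) (array([-3.7,  0.4, 70.6]), array([ 0.005,  0.004, -0.005]))
(16, 0, 125) (array([-10.6,   0.2, 114.6]), array([ 0.005,  0.004, -0.005]))
(-11, 0, 112) (array([  2.5,   0. , 141.6]), array([ 0.005,  0.004, -0.005]))
```

Request:
arm_command([
  {"hand":1,"dx":0,"dy":0,"dz":20,"wx":0,"wy":0,"wz":0},
  {"hand":1,"dx":-2,"dy":0,"dz":40,"wx":0,"wy":0,"wz":0},
  {"hand":1,"dx":-4,"dy":0,"dz":60,"wx":0,"wy":0,"wz":0},
  {"hand":1,"dx":-7,"dy":0,"dz":80,"wx":0,"wy":0,"wz":0},
  {"hand":1,"dx":-11,"dy":0,"dz":98,"wx":0,"wy":0,"wz":0},
  {"hand":1,"dx":-11,"dy":0,"dz":115,"wx":0,"wy":0,"wz":0},
  {"hand":1,"dx":-3,"dy":0,"dz":130,"wx":0,"wy":0,"wz":0},
  {"hand":1,"dx":2,"dy":0,"dz":142,"wx":0,"wy":0,"wz":0},
  {"hand":1,"dx":6,"dy":0,"dz":142,"wx":0,"wy":0,"wz":0},
  {"hand":1,"dx":15,"dy":0,"dz":136,"wx":0,"wy":0,"wz":0},
  {"hand":1,"dx":21,"dy":0,"dz":136,"wx":0,"wy":0,"wz":0},
  {"hand":1,"dx":21,"dy":0,"dz":136,"wx":0,"wy":0,"wz":0},
])

```text
time_s: 34.45
ee_pos: [0.5042, -0.3456, 0.0959]
eef_rot: [-2.081, 0.285, 2.085]
ft_force: [-1.4, 1.0, 16.3]
finger_gap: -0.003
```

Request:
arm_command([
  {"hand":1,"dx":-40,"dy":0,"dz":0,"wx":0,"wy":0,"wz":0},
  {"hand":1,"dx":-90,"dy":0,"dz":0,"wx":0,"wy":0,"wz":0},
  {"hand":1,"dx":-130,"dy":30,"dz":40,"wx":0,"wy":0,"wz":0},
  {"hand":1,"dx":-150,"dy":90,"dz":90,"wx":0,"wy":0,"wz":0},
  {"hand":1,"dx":-150,"dy":150,"dz":130,"wx":0,"wy":0,"wz":0},
  {"hand":1,"dx":-150,"dy":150,"dz":130,"wx":0,"wy":0,"wz":0},
  {"hand":1,"dx":-150,"dy":150,"dz":130,"wx":0,"wy":0,"wz":0},
])

```text
time_s: 35.15
ee_pos: [0.337, -0.4582, 0.2477]
eef_rot: [-2.079, 0.289, 2.084]
ft_force: [-0.1, 0.2, -0.2]
finger_gap: -0.005
```

```bash
python3 - <<'E'
from h import *
s=read_state();print(s['time_s'],s['ee_pos'],s['ft_force'])
im=snapshot("scene");crop("scene",(190,90,410,300),"d1",2.8,im)
h,sa,v=cv2.split(cv2.cvtColor(np.ascontiguousarray(im),cv2.COLOR_RGB2HSV))
m=(h>18)&(h<34)&(sa>170)&(v>120);m[:,:215]=0;m[:,290:]=0;m[:150]=0;m[195:]=0;ys,xs=np.nonzero(m);print("fin px",xs.mean(),ys.mean(),len(xs))
E
```

```text
35.15 [ 0.33704041 -0.4582482   0.24770682] [-0.08684756  0.21509818 -0.20089168]
fin px 250.83333333333334 168.02777777777777 36
```

View pics/d1.png

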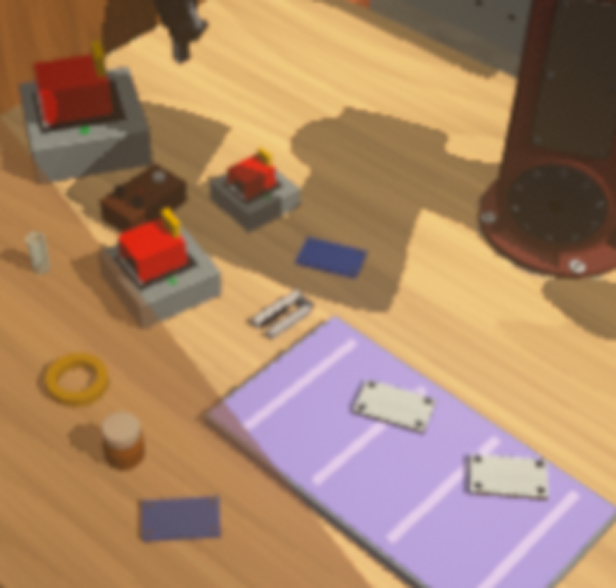

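Guard closed: the fin is at (250.8,168.0), its starting pixel. Both lids lie metal up on the glass, the bystanders are in place and the arm is clear. Handing in.

```bash
python3 -c "
from cell import *
print(sign_off())"
```

```text
the job is handed in; nothing more can be done
None
```

The job is done and handed in at about 35 s of the 210 s allowed; sign-off gave no verdict. The lamp is back on, the guard is down, and both lids on the bed lie bare metal up.

- **Switch off:** I lifted the guard on the 130 mm box to about 1.3 rad, flipped the toggle to the white dot and lowered the guard. Pressing the guard top gave 15 N at z = 0.0959, against an expected 0.096.
- **Lids:** only two lids were present. I gripped each across its 56 mm sides, swung it past vertical and released it on its edge so it fell brown side down. In the bed's frame the centres ended near (-51, -60) mm and (-55, +113) mm, well inside the limits.
- **Switch on:** I lifted the guard again, flipped the toggle to the green dot (it reached its stop at 5.5 N) and lowered the guard. The press gave 16 N at 0.0959, and the yellow fin is back at its starting pixel.

In the last picture the bystanders within its view appear unmoved, and the arm is clear of everything. The pick case was outside that view.

Some checks were weak or disagreed:
- **Box corners:** in one view they sat a few millimetres off my estimate. All contacts still matched their expected heights.
- **Finger opening:** it read about 0.60 while holding a lid, where 0.66 was expected for 56 mm.
- **Metal faces:** my automatic mask for the silver side found nothing, so I read the lids' final positions from the pictures by eye.

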